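# Regrip the torque driver in its sloping cradle and hang it up

### The job

Put the torque driver that lies on the bench away. Lay it in the sloping two-saddle cradle, handle end uppermost and its collar down at the lower saddle, and let go of it there; then take it afresh from the cradle and hang it upright, bit down, in the empty fork hanger, its collar fully down inside the lip of the seat. Leave the driver that already hangs in the other hanger, and the loose things on the bench, as they are.

Things in the scene. Friction and masses are not known exactly. Their poses are not given: they have to be found in the camera images.
- driver: Loose torque screwdriver, 196 mm long, 0.12 kg (+-20 %); x axis along the tool from bit to butt. Lies on a flat, axis 15 mm above the bench. Origin 15 mm under the axis (z axis points to it), below the grip, 46 mm from the shoulder, 82 mm from the butt; balances about 54 mm from the shoulder. Black octagonal grip, 30 mm across flats, 28 to 128 mm (butt) from the shoulder.
- driver_shoulder (a point): On the tool's axis at the collar's flat shoulder, which faces the bit: buttward the aluminium collar, 28 mm diameter, 28 mm long, then the grip; bitward the round steel shank and bit, 9 mm diameter, 68 mm long.
- driver_butt (a point): On the tool's axis at the butt, the free end of the grip.
- cradle: Fixed cradle that holds the driver at 45 degrees: base plate 90 x 140 x 10 mm, inclined bar with two black saddles. Origin on the bench under its middle. The slope rises along its +y axis; its x axis lies level across it. The saddles open up out of the slope, along (0, -0.707, 0.707) in its frame. Friction may hold the driver up to a centimetre short of the stop.
- cradle_shoulder (a point): Where the driver's shoulder is when it lies fully home: 55 mm to the -y side of the cradle's origin, 75 mm above the bench. Here is the lower saddle, a plate 10 mm thick with a V-notch (25 mm wide at the mouth) for the shank; its upper face stops the collar. From here 66 mm up the slope the laid driver is free all round (the bar is 29 mm below the grip).
- cradle_butt (a point): Where the butt is when the driver lies fully home, 128 mm up the 45 degree slope from cradle_shoulder. The upper saddle, a 90 degree V 48 mm wide, carries the grip from 66 to 78 mm up the slope; the last 50 mm of the handle are free all round.
- hanger_free: Fixed fork hanger, empty: grey base plate 108 x 80 mm, post at the back, fork 50 mm wide and 12 mm thick, top 100 mm above the bench. Origin on the bench straight below the seat; mouth faces its -x axis. Slot between the prongs 15 mm wide, flared at the tips, 56 mm in front of the seat centre, closed 12 mm behind it.
- hanger_free_seat (a point): Centre of the empty hanger's seat, on the seat surface 100 mm above the bench: here the driver's shoulder sits. A lip 5 mm high round the seat (open only at the slot) makes a pocket 33 mm square for the 28 mm collar, so the shoulder must pass over the lip before it is lowered.
- hanger_used: The other hanger, the same in all its sizes, with a driver hanging in it. Origin on the bench below its seat. The two hangers may stand either way round, 110 to 190 mm apart.
- spare_driver: The same kind of driver hanging upright in hanger_used, its butt 228 mm above the bench. Origin at its shoulder. To be left alone.
- solder_station: Obstacle, fixed at the back of the bench between the cradle and the hangers: a grey box about 115 mm wide, 160 mm deep and 120 mm high; origin at its underside, front about 80 mm nearer the robot. Beside it (140 mm to the right) stands an iron holder whose iron reaches 180 mm high. Pass in front of both.
- heat_sink: Bystander: loose black finned heat sink, 40 x 45 x 26 mm, origin at its underside.
- terminal_strip: Bystander: loose white terminal strip, 99 x 17 x 13 mm, origin at its underside.
- side_cutters: Bystander: loose side cutters, 137 x 51 x 11 mm, origin at their underside.

How it is judged:
By the outcome, as a careful person would: the job done as asked, in the order asked, and still so for the second after the job is handed in, with the robot touching nothing.
It also fails if it takes over 61 s, if anything falls off the work surface, if the arm or the gripper's body presses on something with over 40 N, if the wrist force passes 120 N, or if a joint passes its speed limit or range.

### The arm

A 6-joint arm with a two-finger parallel gripper is mounted at the origin on a cart in front of the work surface, level with it; the furniture and walls round the work are solid. World frame = base frame: x ahead of the robot, y to its left, z up, the work surface at z = 0. Lengths are in mm, angles in degrees, forces in N, time in s.
With the tool pointing down it reaches from about 300 to 850 mm from the base axis. Payload 4.2 kg.
Tool frame: the origin (TCP) lies at the very end of the fingers, on their centre line; the grasp point (between the pads) lies 19 mm behind it; z points along the fingers, y is the direction in which the jaws open and shut (so a half turn about z gives the same grasp; the last joint's range is limited). The gripper opens to 91 mm and grips with 3 to 60 N. Pads are 32 mm wide; open, the fingers measure 118 mm over their backs; the gripper's body (76 mm by 178 mm) begins 60 mm behind the grasp point.
Start: joints at [-65.947, 18.312, 89.639, -0, 72.044, -1.146], TCP at [244.816, -520.296, 213.976] pointing down, gripper open.
Joint ranges: [-177.97, 177.97], [-48.28, 115.42], [12.27, 149.76], [-77.06, 257.06], [2.81, 150.46], [-146.56, 146.56]. Speed limits (degrees/s): [147.25, 147.25, 180, 180, 180, 180].

### API

Orientations are given as [roll, pitch, yaw] about the fixed x, y, z axes, in that order (R = Rz(yaw) Ry(pitch) Rx(roll)).
In Python, from workcell import telemetry, grab_frame, job gives the robot as it stands.
- The arm moves only by the tool drive_tool, never from a script. Its argument "moves" is a list of rows, each an object of numbers: "claw": the closure, from -1 (fully open) to 1 (shut); "dx", "dy", "dz": the shift along the tool's x, y, z in units of 20 mm (1.0 is 20 mm); "yaw": the turn about the tool's z in units of 0.15 rad (1.0 is 0.15 rad). In form: [{"claw": .., "dx": .., "dy": .., "dz": .., "yaw": ..}, ...]. A call has 1 to 5 rows; each row shifts and turns the pose as measured when the row begins, along the tool's axes as they then stand; what a row does not reach is not made up. A row lasts 1/8 s, in which the tool goes at most 62.5 mm and 10.7 degrees, less where a joint would pass 70% of its speed; a pose out of reach is approached as far as the arm can. A call with a number of a shift or a turn outside -1 to 1 is refused whole. A call with a gripper value outside its range is refused whole. The fingers move at their own pace and stop on an object; "grip_force" is the grip in N (left out, the last holds). Time passes only in rows, so rows that do not move let the fingers close. It gives the time, the measured TCP pose, the force and the opening at its end, in the units of the state.
- telemetry.state(): the state, without advancing time (a new reading comes with each control period).
- grab_frame(name): name is "side" or "top"; returns a dict with "color" (384x512x3 uint8, blue, green, red), "vertical_fov" (degrees; the focal length in pixels is half the picture's height over the tangent of half this angle, whatever the lens; pixels are square), "cx", "cy" (the principal point, pixels), "pose" (4x4, takes a point from camera to world coordinates). Camera axes: x right, y down, z forward; pixel columns grow to the right and rows downward; lengths in mm; the calibration is good to about 2 mm. A picture is of the moment at which its call begins. There is no depth.
- job.job_done(): hands the job in, once; it reports no verdict.
The state is a dict: "time_s": time; "qpos": joint angles; "qvel": joint speeds; "effort": joint torques, N m; "ee_pos": TCP position; "ee_rot": TCP orientation; "force": force on the tool from outside, world axes, zero at the start; "torque": the same for the moment, N m; "gripper_width": finger opening in mm.
Only numpy, scipy, OpenCV 4.12 (cv2) and the standard library are available. Lean on these libraries where they do the work, as an engineer would, in place of code of your own. Each camera call takes 0.05 s, during which the arm holds its last target.

## Working session

There is one attempt and no reset: what is moved stays moved. The work goes in short steps, Python scripts to look and compute and a tool call to move; the robot and the scene stay as the last step left them, time stands still between calls to the robot, and variables do not carry over. Pictures are saved under pics/ and viewed, and the job is handed in when it is done.

Besides the shell and the picture viewer there is one more tool, called after "Emit:" as a command line: name --argument value ..., lists and objects as JSON in quotes. drive_tool: Moves the arm, as the interface text tells. Its arguments: {"type":"object","properties":{"moves":{"type":"array"},"grip_force":{"type":"number"}},"required":["moves"]}

```bash
ls; mkdir -p pics; python3 - <<'E'
from workcell import telemetry, grab_frame, job
import cv2, numpy as np
print(telemetry.state())
for n in ("side","top"):
    f=grab_frame(n); cv2.imwrite(f"pics/{n}0.png",f["color"]); np.savez(f"{n}0.npz",**f)
    print(n,f["vertical_fov"],f["cx"],f["cy"]); print(np.round(f["pose"],3))
E
```

```text
pics
{'time_s': 0.0, 'qpos': array([-6.59472073e+01,  1.83523280e+01,  8.97063427e+01, -1.78624337e-03,
        7.20409013e+01, -1.14580091e+00]), 'qvel': array([ 0.10456075,  0.008599  , -0.10077597,  0.02512188, -0.08177921,
        0.03053275]), 'effort': array([-2.37972141e-03, -4.12466919e+01, -2.31980306e+01,  7.24155921e-02,
        4.56236035e-02, -1.54168138e-04]), 'ee_pos': array([ 244.60412179, -519.83929786,  213.11379731]), 'ee_rot': array([-1.79900414e+02, -2.93194375e-04,  2.51991456e+01]), 'force': array([ 0.7306075 , -0.16782866, -0.16298184]), 'torque': array([ 0.03534567, -0.00868088, -0.01201609]), 'gripper_width': 91.10436362963564}
side 48.41866120629216 254.04791323912474 187.5565617278311
[[ 9.69000e-01 -1.64000e-01  1.84000e-01  3.15648e+02]
 [-2.46000e-01 -6.09000e-01  7.54000e-01 -8.81670e+02]
 [-1.20000e-02 -7.76000e-01 -6.30000e-01  8.36321e+02]
 [ 0.00000e+00  0.00000e+00  0.00000e+00  1.00000e+00]]
top 44.07081181773949 259.0179749496532 204.4067464415983
[[ 1.000000e-03 -9.930000e-01  1.210000e-01  3.524160e+02]
 [-1.000000e+00 -3.000000e-03 -1.600000e-02 -2.378300e+01]
 [ 1.600000e-02 -1.210000e-01 -9.930000e-01  1.538624e+03]
 [ 0.000000e+00  0.000000e+00  0.000000e+00  1.000000e+00]]
```

View pics/side0.png

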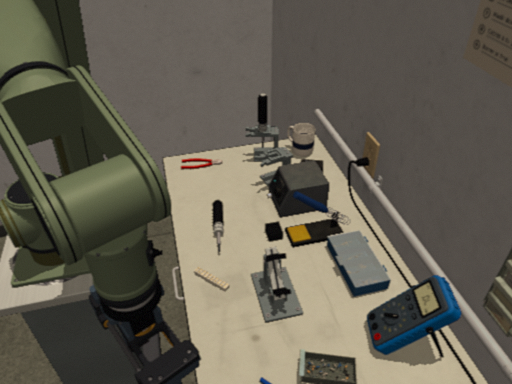

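View pics/top0.png

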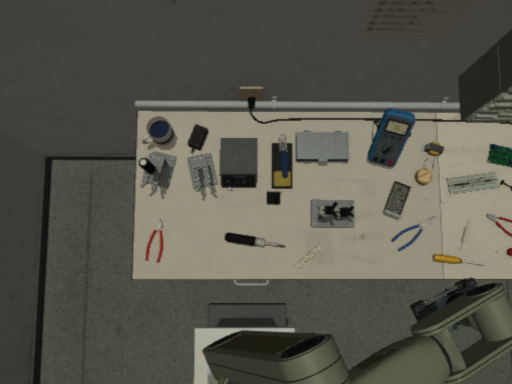

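```bash
python3 - <<'E'
import cv2
s=cv2.imread("pics/side0.png"); t=cv2.imread("pics/top0.png")
def up(im,x0,y0,x1,y1,k,n): cv2.imwrite(n,cv2.resize(im[y0:y1,x0:x1],None,fx=k,fy=k,interpolation=cv2.INTER_CUBIC))
up(t,130,110,290,210,5,"pics/t_h.png")
up(t,215,190,365,280,5,"pics/t_c.png")
up(s,180,170,320,330,3.7,"pics/s_c.png")
up(s,220,80,340,170,6,"pics/s_h.png")
E
```

```text
(no output)
```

View pics/t_h.png

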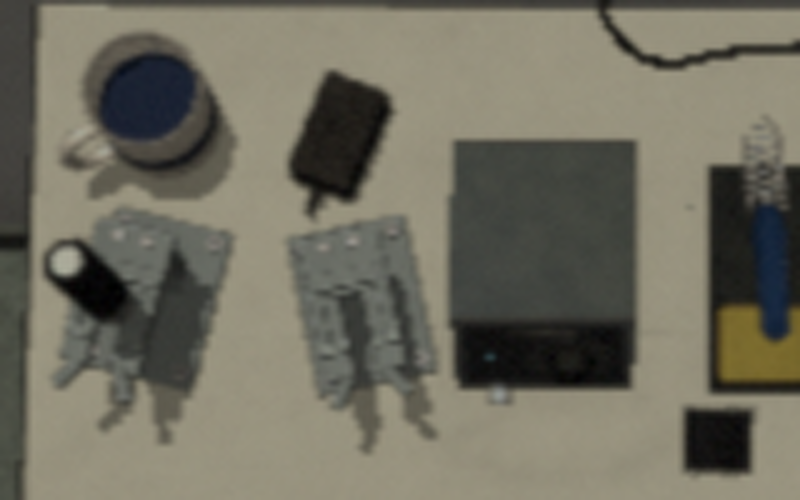

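View pics/t_c.png

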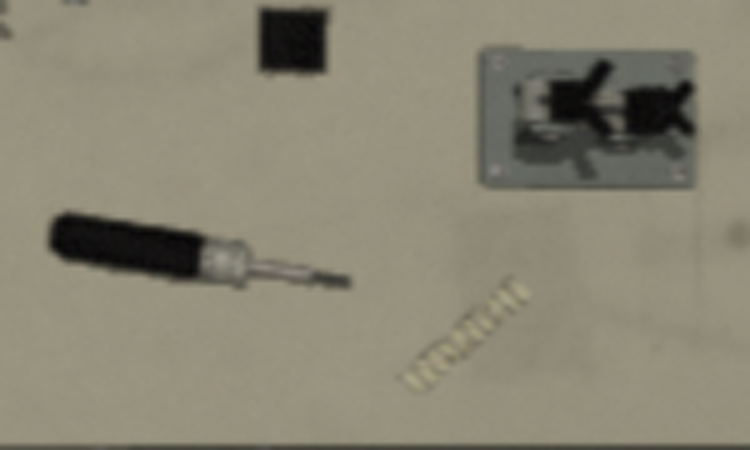

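View pics/s_c.png

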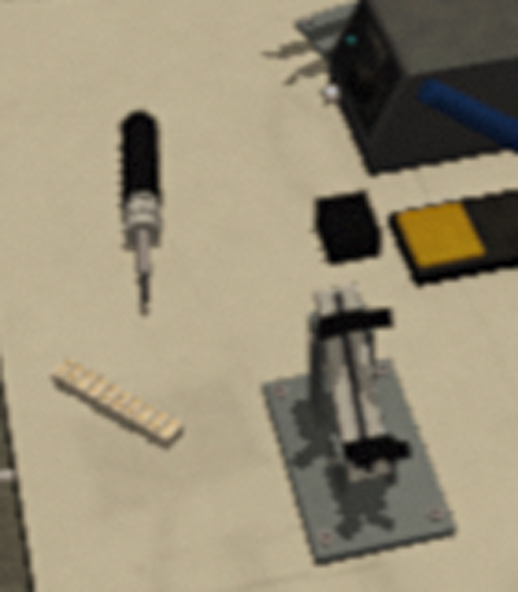

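View pics/s_h.png

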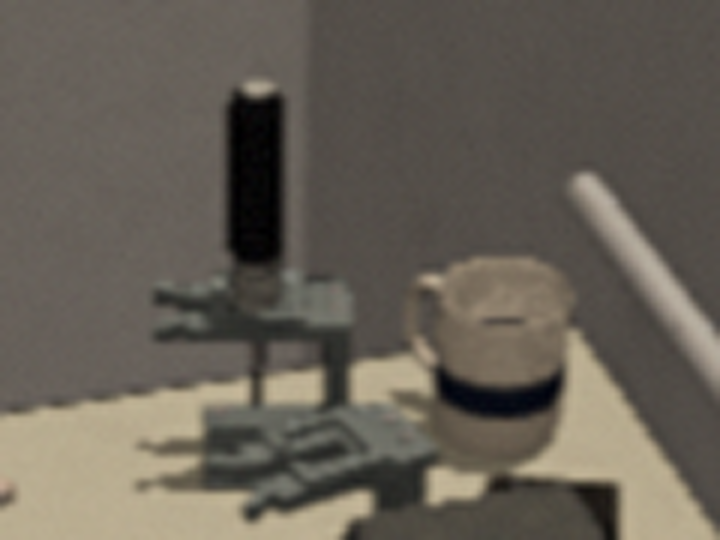

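```bash
cat > h.py <<'E'
import numpy as np, cv2
def load(n): return dict(np.load(n,allow_pickle=True))
def K(f):
    fl=f["color"].shape[0]/2/np.tan(np.radians(float(f["vertical_fov"]))/2)
    return fl,float(f["cx"]),float(f["cy"])
def ray(f,u,v):
    fl,cx,cy=K(f); P=f["pose"]; d=P[:3,:3]@np.array([(u-cx)/fl,(v-cy)/fl,1]); return P[:3,3],d
def onz(f,u,v,z):
    o,d=ray(f,u,v); return o+d*(z-o[2])/d[2]
def proj(f,p):
    fl,cx,cy=K(f); P=f["pose"]; q=P[:3,:3].T@(np.asarray(p,float)-P[:3,3]); return np.array([cx+fl*q[0]/q[2],cy+fl*q[1]/q[2]])
def tri(fa,a,fb,b):
    o1,d1=ray(fa,*a);o2,d2=ray(fb,*b)
    A=np.stack([d1,-d2],1); s=np.linalg.lstsq(A,o2-o1,rcond=None)[0]
    p,q=o1+d1*s[0],o2+d2*s[1]; return (p+q)/2,np.linalg.norm(p-q)
E
python3 - <<'E'
from h import *
np.set_printoptions(suppress=True,precision=1)
T=load("top0.npz");S=load("side0.npz")
# black grip
def comp(f,roi,thr):
    x0,y0,x1,y1=roi; g=f["color"][y0:y1,x0:x1].max(2)
    m=(g<thr).astype(np.uint8); n,l,st,c=cv2.connectedComponentsWithStats(m)
    i=1+np.argmax(st[1:,4]); ys,xs=np.nonzero(l==i); return xs+x0,ys+y0
xs,ys=comp(T,(215,225,262,255),60)
P=np.array([onz(T,x,y,22)[:2] for x,y in zip(xs,ys)])
c=P.mean(0); w,v=np.linalg.eigh(np.cov(P.T)); a=v[:,1]; a=a*np.sign(a[1])
t=(P-c)@a
print("top grip",c,"axis",a,np.degrees(np.arctan2(a[1],a[0])),"ext",t.min(),t.max(), "width",np.ptp((P-c)@v[:,0]))
xs,ys=comp(S,(205,190,230,226),60)
P=np.array([onz(S,x,y,15)[:2] for x,y in zip(xs,ys)])
c=P.mean(0); w,v=np.linalg.eigh(np.cov(P.T)); a=v[:,1]; a=a*np.sign(a[1]); t=(P-c)@a
print("side grip",c,np.degrees(np.arctan2(a[1],a[0])),"ext",t.min(),t.max(),"width",np.ptp((P-c)@v[:,0]))
k=lambda x,y:(x/5+215,y/5+190)
for n,p in dict(butt=(50,233),shoulder=(246,266),tip=(350,283)).items(): print(n,onz(T,*k(*p),15))
s=lambda x,y:(x/3.7+180,y/3.7+170)
for n,p in dict(butt=(139,112),shoulder=(140,245),tip=(145,312)).items(): print("s",n,onz(S,*s(*p),15))
print("cradle base top"); 
for p in [(480,48),(693,52),(693,188),(480,188)]: print(onz(T,*k(*p),10))
print("side")
for p in [(263,383),(388,357),(455,532),(320,563)]: print(onz(S,*s(*p),10))
E
```

```text
top grip [426.2  12.9] axis [0.2 1. ] 80.47570295154615 ext -46.78842829336579 48.73218611435438 width 28.903952754946555
side grip [426.6  22.1] 80.91374424664626 ext -45.0248515957439 48.1897276188938 width 26.30818138764375
butt [433.4  61.3  15. ]
shoulder [412.5 -64.4  15. ]
tip [ 401.7 -131.1   15. ]
s butt [436.8  71.8  15. ]
s shoulder [410.7 -73.8  15. ]
s tip [ 402.3 -138.4   15. ]
cradle base top
[ 554.5 -217.1   10. ]
[ 552.3 -356.2   10. ]
[ 463.5 -354.1   10. ]
[ 463.2 -215.9   10. ]
side
[ 467.2 -215.9   10. ]
[ 554.2 -215.8   10. ]
[ 552.2 -357.4   10. ]
[ 467.1 -357.4   10. ]
```

```bash
python3 - <<'E'
import cv2
s=cv2.imread("pics/side0.png"); t=cv2.imread("pics/top0.png")
def up(im,x0,y0,x1,y1,k,n):
    a=cv2.resize(im[y0:y1,x0:x1],None,fx=k,fy=k,interpolation=cv2.INTER_LINEAR)
    a=cv2.convertScaleAbs(a,alpha=1.5,beta=-40)
    for x in range(x0,x1,5): cv2.line(a,(int((x-x0+.5)*k),0),(int((x-x0+.5)*k),6 if x%10 else 14),(0,0,255),1)
    for y in range(y0,y1,5): cv2.line(a,(0,int((y-y0+.5)*k)),(6 if y%10 else 14,int((y-y0+.5)*k)),(0,0,255),1)
    cv2.imwrite(n,a)
up(t,180,145,225,205,10,"pics/t_h2.png")
up(s,240,120,310,170,11,"pics/s_h2.png")
up(t,305,195,360,230,14,"pics/t_c2.png")
E
```

```text
(no output)
```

View pics/t_h2.png

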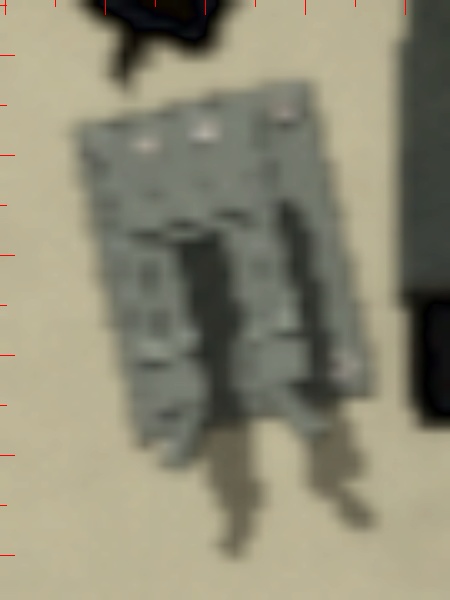

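View pics/s_h2.png

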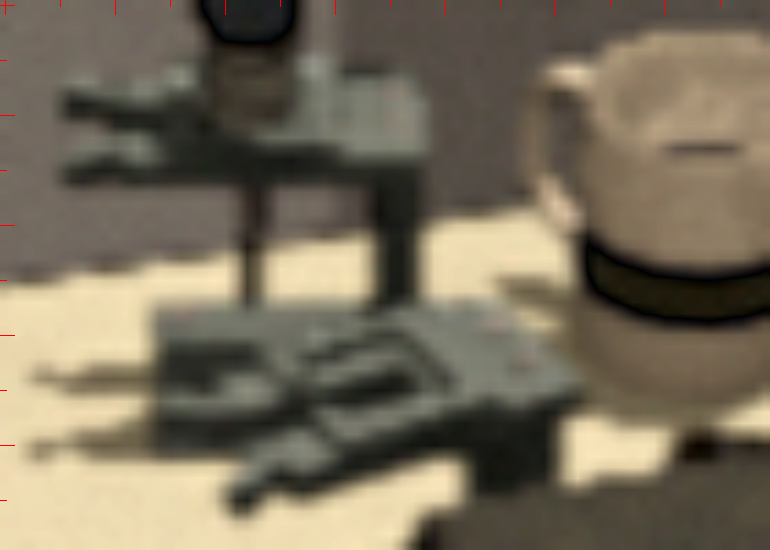

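View pics/t_c2.png

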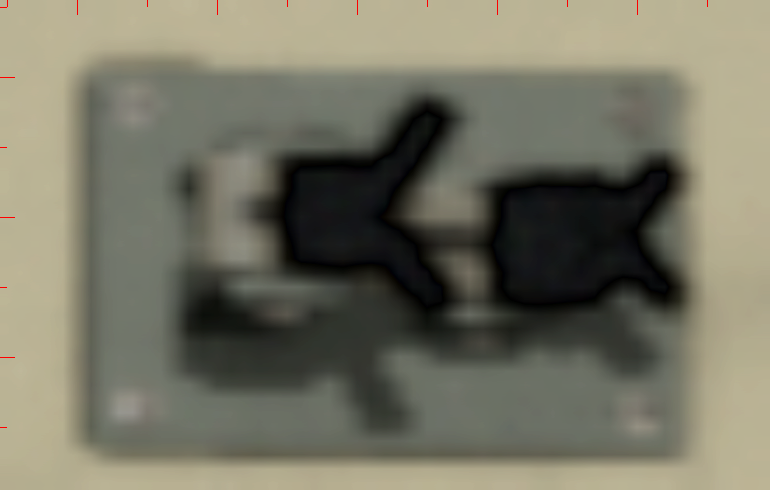

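```bash
python3 - <<'E'
from h import *
np.set_printoptions(suppress=True,precision=1)
T=load("top0.npz");S=load("side0.npz")
s=lambda x,y:(240+x/11-.5,120+y/11-.5); t=lambda x,y:(180+x/10-.5,145+y/10-.5)
print("near tip",*tri(T,t(322,430),S,s(240,495)))
print("far tip",*tri(T,t(180,462),S,s(222,380)))
for n,p in dict(neartip=(322,430),fartip=(180,462),bl=(148,237),br=(235,215),fl=(152,362),fr=(285,335),slotendL=(180,238),slotendR=(222,228)).items(): print("T",n,onz(T,*t(*p),100))
for n,p in dict(neartip=(240,495),fartip=(222,380),farback_in=(385,342),nearback_out=(450,390),nearfront_out=(330,435),slotend=(412,378)).items(): print("S",n,onz(S,*s(*p),100))
print("base")
for p in [(78,125),(310,82),(372,395),(140,450)]: print(onz(T,*t(*p),8))
# used
d=(T["color"][150:190,135:175].max(2)<45)
c=lambda x,y:(130+x/5-.5,110+y/5-.5)
print("spare butt top",onz(T,*c(68,262),228)); 
c2=lambda x,y:(220+x/6-.5,80+y/6-.5)
print("side spare butt",onz(S,*c2(258,88),228))
print(tri(T,c(68,262),S,c2(258,88)))
E
```

```text
near tip [578.4  98.8  99.5] 1.4564870863003148
far tip [575.6 139.8 108.1] 15.674469800392636
T neartip [579.1  98.7 100. ]
T fartip [569.  141.9 100. ]
T bl [639.  152.9 100. ]
T br [646.  126.3 100. ]
T fl [600. 151. 100.]
T fr [608.6 110.4 100. ]
T slotendL [638.7 143.1 100. ]
T slotendR [641.9 130.2 100. ]
S neartip [577.5  98.1 100. ]
S fartip [586.6 151.3 100. ]
S farback_in [635.1 157.4 100. ]
S nearback_out [645.7 130.3 100. ]
S nearfront_out [608.2 118.4 100. ]
S slotend [637.3 138.5 100. ]
base
[694.6 187.8   8. ]
[709.4 111.9   8. ]
[605.2  90.3   8. ]
[586.8 165.6   8. ]
spare butt top [630.9 280.7 228. ]
side spare butt [631.2 283.9 228. ]
(array([630.4, 280.3, 229.9]), np.float64(0.20691894079665038))
```

```bash
cat > plan.py <<'E'
import sys, numpy as np, json
from workcell import telemetry
# usage: plan.py x y z yaw [claw] [nmax] [scale]
a=[float(v) for v in sys.argv[1:]]
tgt=np.array(a[:3]); ty=a[3]; claw=a[4] if len(a)>4 else -1; n=int(a[5]) if len(a)>5 else 5; mx=a[6] if len(a)>6 else 1.
st=telemetry.state(); p=np.array(st["ee_pos"]); yaw=st["ee_rot"][2]
rows=[]
for i in range(n):
    D=tgt-p; dy=(ty-yaw+180)%360-180
    if np.linalg.norm(D)<.4 and abs(dy)<.3: break
    c,s=np.cos(np.radians(yaw)),np.sin(np.radians(yaw))
    t=np.array([c*D[0]+s*D[1], s*D[0]-c*D[1], -D[2]])/20
    t/=max(1,abs(t).max()/mx); t=np.round(t,2)
    w=round(float(np.clip(-dy/8.594,-1,1)),2)
    rows.append({"claw":claw,"dx":t[0],"dy":t[1],"dz":t[2],"yaw":w})
    p=p+20*np.array([c*t[0]+s*t[1], s*t[0]-c*t[1], -t[2]]); yaw-=w*8.594
print("t",round(st["time_s"],2),"at",np.round(st["ee_pos"],1),"yaw",round(st["ee_rot"][2],1),"F",np.round(st["force"],1),"w",round(st["gripper_width"],1))
print(json.dumps(rows).replace('"',"")); print("left",np.round(tgt-p,1))
E
python3 plan.py 431 40.5 120 80.5
```

```text
t 0.1 at [ 244.6 -519.9  213.2] yaw 25.2 F [-0.6  0.4  0.1] w 91.0
[{claw: -1, dx: 0.95, dy: -1.0, dz: 0.22, yaw: -1.0}, {claw: -1, dx: 1.0, dy: -0.78, dz: 0.2, yaw: -1.0}, {claw: -1, dx: 1.0, dy: -0.56, dz: 0.18, yaw: -1.0}, {claw: -1, dx: 1.0, dy: -0.38, dz: 0.17, yaw: -1.0}, {claw: -1, dx: 1.0, dy: -0.21, dz: 0.16, yaw: -1.0}]
left [149.3 448.7 -74.6]
```

Emit:
drive_tool --moves '[{"claw":-1,"dx":0.95,"dy":-1.0,"dz":0.0,"yaw":-1.0},{"claw":-1,"dx":1.0,"dy":-0.78,"dz":0.0,"yaw":-1.0},{"claw":-1,"dx":1.0,"dy":-0.56,"dz":0.0,"yaw":-1.0},{"claw":-1,"dx":1.0,"dy":-0.38,"dz":0.0,"yaw":-1.0},{"claw":-1,"dx":1.0,"dy":-0.21,"dz":0.1,"yaw":-1.0}]' --grip_force 10

```text
time_s: 0.72
ee_pos: [280.6, -404.6, 208.8]
ee_rot: [-179.7, -0.2, 69.4]
force: [-0.4, 0.4, -0.7]
gripper_width: 91.5
```

```bash
python3 plan.py 431 40.5 100 80.5
```

```text
t 0.72 at [ 280.6 -404.6  208.8] yaw 69.4 F [-0.4  0.4 -0.7] w 91.5
[{claw: -1, dx: 1.0, dy: -0.03, dz: 0.23, yaw: -1.0}, {claw: -1, dx: 1.0, dy: 0.12, dz: 0.23, yaw: -0.29}, {claw: -1, dx: 1.0, dy: 0.16, dz: 0.23, yaw: 0.0}, {claw: -1, dx: 1.0, dy: 0.16, dz: 0.23, yaw: 0.0}, {claw: -1, dx: 1.0, dy: 0.16, dz: 0.24, yaw: 0.0}]
left [118.1 349.5 -85.6]
```

Emit:
drive_tool --moves '[{"claw":-1,"dx":1.0,"dy":0.0,"dz":0.0,"yaw":-1.0},{"claw":-1,"dx":1.0,"dy":0.12,"dz":0.0,"yaw":-0.3},{"claw":-1,"dx":1.0,"dy":0.15,"dz":0.1,"yaw":0},{"claw":-1,"dx":1.0,"dy":0.15,"dz":0.2,"yaw":0},{"claw":-1,"dx":1.0,"dy":0.15,"dz":0.2,"yaw":0}]'

```text
time_s: 1.35
ee_pos: [313.2, -303.4, 197.9]
ee_rot: [-179.7, -0.4, 80.6]
force: [0.8, -0.3, 0.1]
gripper_width: 91.3
```

Emit:
drive_tool --moves '[{"claw":-1,"dx":1.0,"dy":0.15,"dz":0.2,"yaw":0},{"claw":-1,"dx":1.0,"dy":0.15,"dz":0.3,"yaw":0},{"claw":-1,"dx":1.0,"dy":0.15,"dz":0.3,"yaw":0},{"claw":-1,"dx":1.0,"dy":0.15,"dz":0.3,"yaw":0},{"claw":-1,"dx":1.0,"dy":0.15,"dz":0.3,"yaw":0}]'

```text
time_s: 1.98
ee_pos: [345.3, -200.8, 169.2]
ee_rot: [-179.7, -0.4, 80.2]
force: [0.1, -0.0, 0.1]
gripper_width: 91.1
```

```bash
python3 plan.py 431 40.5 80 80.5 -1 10
```

```text
t 1.98 at [ 345.3 -200.8  169.2] yaw 80.2 F [ 0.1 -0.   0.1] w 91.1
[{claw: -1.0, dx: 1.0, dy: 0.17, dz: 0.35, yaw: -0.04}, {claw: -1.0, dx: 1.0, dy: 0.18, dz: 0.35, yaw: -0.0}, {claw: -1.0, dx: 1.0, dy: 0.18, dz: 0.35, yaw: -0.0}, {claw: -1.0, dx: 1.0, dy: 0.18, dz: 0.36, yaw: -0.0}, {claw: -1.0, dx: 1.0, dy: 0.18, dz: 0.35, yaw: -0.0}, {claw: -1.0, dx: 1.0, dy: 0.18, dz: 0.36, yaw: -0.0}, {claw: -1.0, dx: 1.0, dy: 0.18, dz: 0.35, yaw: -0.0}, {claw: -1.0, dx: 1.0, dy: 0.17, dz: 0.36, yaw: -0.0}, {claw: -1.0, dx: 1.0, dy: 0.18, dz: 0.35, yaw: -0.0}, {claw: -1.0, dx: 1.0, dy: 0.17, dz: 0.36, yaw: -0.0}]
left [ 17.7  49.9 -18.4]
```

Emit:
drive_tool --moves '[{"claw":-1,"dx":1.0,"dy":0.18,"dz":0.3,"yaw":0},{"claw":-1,"dx":1.0,"dy":0.18,"dz":0.3,"yaw":0},{"claw":-1,"dx":1.0,"dy":0.18,"dz":0.3,"yaw":0},{"claw":-1,"dx":1.0,"dy":0.18,"dz":0.3,"yaw":0},{"claw":-1,"dx":1.0,"dy":0.18,"dz":0.3,"yaw":0}]'

```text
time_s: 2.6
ee_pos: [380.3, -99.1, 138.5]
ee_rot: [-179.7, -0.4, 79.7]
force: [-0.3, -0.4, -0.5]
gripper_width: 91.3
```

Emit:
drive_tool --moves '[{"claw":-1,"dx":1.0,"dy":0.18,"dz":0.3,"yaw":0},{"claw":-1,"dx":1.0,"dy":0.18,"dz":0.3,"yaw":0},{"claw":-1,"dx":1.0,"dy":0.18,"dz":0.3,"yaw":0},{"claw":-1,"dx":1.0,"dy":0.18,"dz":0.3,"yaw":0},{"claw":-1,"dx":1.0,"dy":0.18,"dz":0.3,"yaw":0}]'

```text
time_s: 3.22
ee_pos: [415.7, 2.0, 107.8]
ee_rot: [-179.7, -0.4, 79.2]
force: [-0.3, -0.7, -0.5]
gripper_width: 90.9
```

```bash
python3 plan.py 431 40.5 45 80.5 -1 10
```

```text
t 3.23 at [415.7   2.  107.8] yaw 79.2 F [-0.3 -0.7 -0.5] w 90.9
[{claw: -1.0, dx: 0.65, dy: 0.13, dz: 1.0, yaw: -0.15}, {claw: -1.0, dx: 0.64, dy: 0.14, dz: 1.0, yaw: 0.0}, {claw: -1.0, dx: 0.65, dy: 0.14, dz: 1.0, yaw: 0.0}, {claw: -1.0, dx: 0.09, dy: 0.02, dz: 0.14, yaw: 0.0}]
left [-0.1 -0.1  0. ]
```

Emit:
drive_tool --moves '[{"claw":-1,"dx":0.65,"dy":0.13,"dz":1.0,"yaw":-0.15},{"claw":-1,"dx":0.65,"dy":0.14,"dz":1.0,"yaw":0},{"claw":-1,"dx":0.65,"dy":0.14,"dz":1.0,"yaw":0},{"claw":-0.3,"dx":0,"dy":0,"dz":0.8,"yaw":0},{"claw":-0.3,"dx":0,"dy":0,"dz":0.5,"yaw":0}]'

```text
time_s: 3.85
ee_pos: [430.6, 44.7, 19.9]
ee_rot: [-179.9, -0.4, 80.3]
force: [0.7, -0.9, -0.4]
gripper_width: 74.2
```

```bash
python3 plan.py 431 40.5 2 80.5 -0.3 10; python3 - <<'E'
from workcell import grab_frame
import cv2
f=grab_frame("side"); cv2.imwrite("pics/s1.png",cv2.resize(f["color"][150:290,150:300],None,fx=4,fy=4,interpolation=cv2.INTER_CUBIC))
E
```

```text
t 3.85 at [430.6  44.7  19.9] yaw 80.3 F [ 0.7 -0.9 -0.4] w 74.2
[{claw: -0.3, dx: -0.2, dy: 0.06, dz: 0.9, yaw: -0.02}]
left [-0.1 -0.1  0.1]
```

View pics/s1.png

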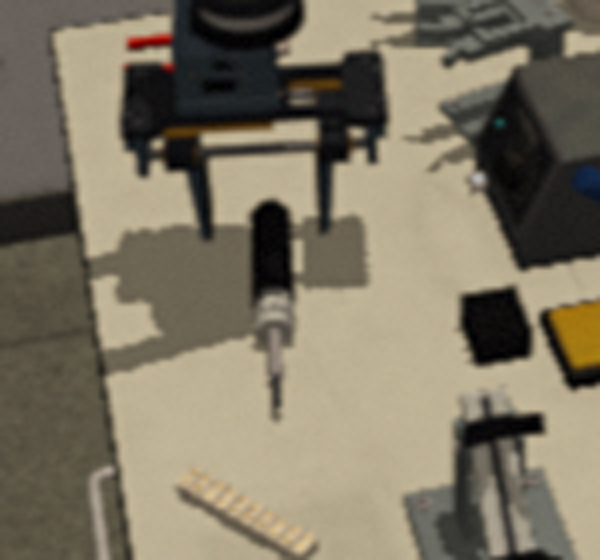

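Emit:
drive_tool --moves '[{"claw":-0.3,"dx":-0.2,"dy":0.05,"dz":0.8,"yaw":0},{"claw":-0.3,"dx":0,"dy":0,"dz":0.1,"yaw":0},{"claw":1,"dx":0,"dy":0,"dz":0,"yaw":0},{"claw":1,"dx":0,"dy":0,"dz":0,"yaw":0},{"claw":1,"dx":0,"dy":0,"dz":0,"yaw":0}]' --grip_force 5

```text
time_s: 4.53
ee_pos: [431.8, 41.0, 2.8]
ee_rot: [180.0, -0.5, 80.2]
force: [0.7, -0.9, 0.9]
gripper_width: 32.4
```

```bash
python3 plan.py 431 40.5 2 80.5 -0.3 10
```

```text
t 4.53 at [431.8  41.    2.8] yaw 80.2 F [ 0.7 -0.9  0.9] w 32.4
[{claw: -0.3, dx: -0.03, dy: -0.03, dz: 0.04, yaw: -0.04}]
left [-0.1  0.   0. ]
```

Emit:
drive_tool --moves '[{"claw":1,"dx":0,"dy":0,"dz":0,"yaw":0},{"claw":1,"dx":0,"dy":0,"dz":-0.5,"yaw":0},{"claw":1,"dx":0,"dy":0,"dz":-0.5,"yaw":0},{"claw":1,"dx":-0.1,"dy":0,"dz":-0.5,"yaw":0},{"claw":1,"dx":-0.1,"dy":0,"dz":-0.5,"yaw":0}]' --grip_force 3

```text
time_s: 5.15
ee_pos: [430.7, 36.6, 45.6]
ee_rot: [180.0, -0.5, 80.2]
force: [-0.8, 0.3, -1.4]
gripper_width: 30.5
```

```bash
cat > look.py <<'E'
import sys
from workcell import grab_frame, telemetry
import cv2, numpy as np
n,out,x0,y0,x1,y1,k=sys.argv[1],sys.argv[2],*map(int,sys.argv[3:7]),float(sys.argv[7])
f=grab_frame(n); np.savez(out+".npz",**f)
a=cv2.resize(f["color"][y0:y1,x0:x1],None,fx=k,fy=k,interpolation=cv2.INTER_LINEAR)
for x in range(x0,x1,5): cv2.line(a,(int((x-x0+.5)*k),0),(int((x-x0+.5)*k),6 if x%10 else 14),(0,0,255),1)
for y in range(y0,y1,5): cv2.line(a,(0,int((y-y0+.5)*k)),(6 if y%10 else 14,int((y-y0+.5)*k)),(0,0,255),1)
cv2.imwrite("pics/"+out+".png",a)
st=telemetry.state(); print(round(st["time_s"],2),np.round(st["ee_pos"],1),np.round(st["ee_rot"],1),np.round(st["force"],1),round(st["gripper_width"],1))
E
python3 look.py side s2 170 150 290 260 5
```

```text
5.2 [431.6  36.4  46.6] [179.9  -0.5  80.2] [-0.2 -0.1  0.5] 30.1
```

View pics/s2.png

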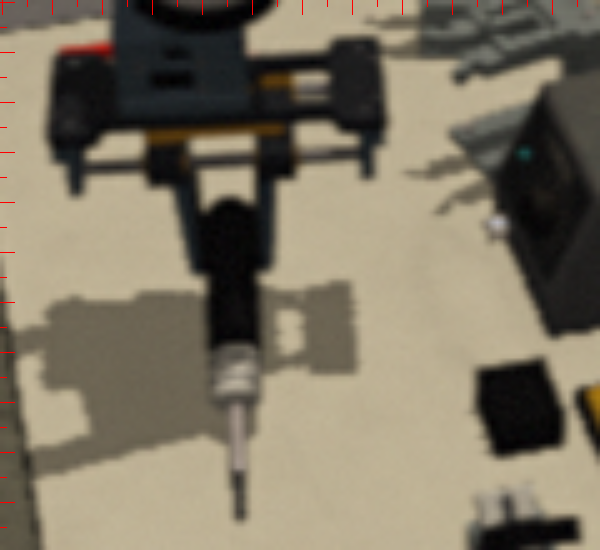

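```bash
cat >> h.py <<'E'
def onplane(f,uv,p0,yaw):
    "ray onto the vertical plane through p0 containing direction yaw"
    o,d=ray(f,*uv); n=np.array([-np.sin(np.radians(yaw)),np.cos(np.radians(yaw)),0]); return o+d*(n@(np.asarray(p0)-o))/(n@d)
E
python3 - <<'E'
from h import *
np.set_printoptions(suppress=True,precision=1)
f=load("s2.npz"); k=lambda x,y:(170+x/5-.5,150+y/5-.5)
for p in [(238,520),(233,397),(230,205)]: print(onplane(f,k(*p),(431.6,36.4,0),80.2))
E
```

```text
[ 389.7 -205.9   93.7]
[ 398.8 -153.3  121.1]
[422.2 -17.7 126.6]
```

```bash
cat >> h.py <<'E'
def pts(tcp,yaw,theta,g=22,up=12.2):
    "butt, shoulder, tip for a driver gripped g from its butt, tilted theta (bit down); yaw = direction of butt"
    a=np.array([np.cos(np.radians(theta))*np.cos(np.radians(yaw)),np.cos(np.radians(theta))*np.sin(np.radians(yaw)),np.sin(np.radians(theta))])
    p=np.asarray(tcp,float)+[0,0,up]
    return p+a*g,p-a*(128-g),p-a*(196-g)
E
python3 - <<'E'
from h import *
np.set_printoptions(suppress=True,precision=1)
f=load("s2.npz"); k=lambda x,y:(170+x/5-.5,150+y/5-.5)
print("seen sh,tip",k(233,397),k(238,520))
for th in (0,5,10,15,20,25): print(th,*[proj(f,q) for q in pts((431.6,36.4,46.6),80.2,th)], pts((431.6,36.4,46.6),80.2,th)[2][2])
E
```

```text
seen sh,tip (216.1, 228.9) (217.1, 253.5)
0 [216.9 191.8] [217.4 222.7] [217.7 241.5] 58.8
5 [216.9 191.3] [217.6 225.2] [218.1 245.5] 43.634900761907474
10 [216.8 190.8] [217.9 227.3] [218.5 249. ] 28.58521708595412
15 [216.8 190.4] [218.1 229.2] [218.8 252. ] 13.765486152161387
20 [216.8 190. ] [218.3 230.9] [219.2 254.5] -0.7115049386663586
25 [216.7 189.7] [218.5 232.2] [219.5 256.4] -14.7355775428817
```

Emit:
drive_tool --moves '[{"claw":1,"dx":-0.25,"dy":0,"dz":-0.6,"yaw":0},{"claw":1,"dx":-0.25,"dy":0,"dz":-0.6,"yaw":0},{"claw":1,"dx":-0.35,"dy":0,"dz":-0.6,"yaw":0},{"claw":1,"dx":-0.4,"dy":0,"dz":-0.6,"yaw":0},{"claw":1,"dx":-0.4,"dy":0,"dz":-0.6,"yaw":0}]'

```text
time_s: 5.82
ee_pos: [424.7, 1.2, 110.3]
ee_rot: [179.9, -0.5, 80.2]
force: [-0.7, 1.0, -1.1]
gripper_width: 29.9
```

```bash
python3 look.py side s3 170 150 290 260 5; python3 - <<'E'
from h import *
from workcell import telemetry
st=telemetry.state(); p=st["ee_pos"]
f=load("s3.npz")
for th in (15,20,25,30,35,40,45,50): print(th,*[np.round(proj(f,q),1) for q in pts(p,st["ee_rot"][2],th)], pts(p,80.2,th)[2][2])
E
```

```text
5.88 [425.6   0.5 111.6] [179.7  -0.5  80.2] [-0.1 -1.5  0.1] 30.0
15 [215.4 180.3] [216.7 220.9] [217.4 244.9] 78.78313100595878
20 [215.4 179.9] [216.9 222.7] [217.8 247.6] 64.30613991513104
25 [215.3 179.5] [217.1 224.2] [218.1 249.8] 50.28206731091569
30 [215.3 179.2] [217.3 225.3] [218.4 251.4] 36.817644853797404
35 [215.2 179. ] [217.5 226.2] [218.7 252.4] 24.01534492871538
40 [215.2 178.8] [217.6 226.7] [218.9 253. ] 11.97260076833956
45 [215.2 178.7] [217.8 226.9] [219.2 252.9] 0.7810649273381358
50 [215.1 178.6] [217.9 226.8] [219.4 252.4] -9.474088248904792
```

View pics/s3.png

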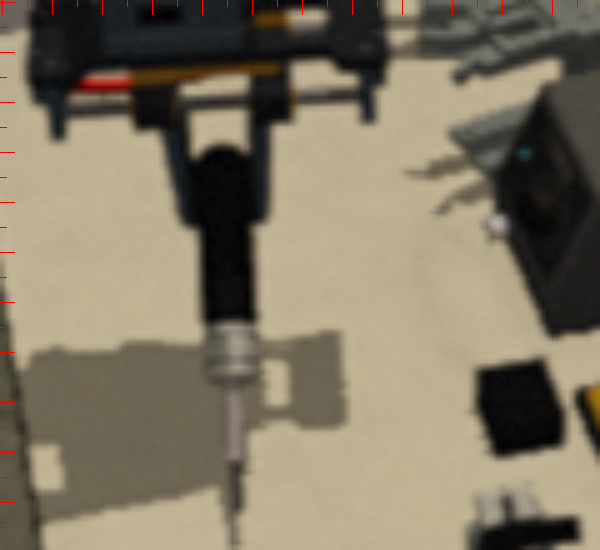

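```bash
python3 - <<'E'
from h import *
np.set_printoptions(suppress=True,precision=1)
T=load("top0.npz");S=load("side0.npz")
t=lambda x,y:(305+x/14-.5,195+y/14-.5); s=lambda x,y:(180+x/3.7-.5,170+y/3.7-.5)
for p in [(435,105),(430,300)]: print("T up",onz(T,*t(*p),128))
for p in [(665,170),(672,292)]: print("T lo",onz(T,*t(*p),75))
for p in [(318,322),(388,318)]: print("S up",onz(S,*s(*p),128))
for p in [(348,448),(406,448)]: print("S lo",onz(S,*s(*p),75))
print("tri base pt bar top end")
for p in [(80,70),(690,75),(690,458),(80,458)]: print("T base",onz(T,*t(*p),10))
E
python3 plan.py 425 -5 175 85 1 5
```

```text
T up [ 531.8 -276.   128. ]
T up [ 489.8 -274.2  128. ]
T lo [ 524.2 -336.6   75. ]
T lo [ 496.9 -337.5   75. ]
S up [ 487.4 -273.1  128. ]
S up [ 528.4 -280.7  128. ]
S lo [ 491.2 -326.7   75. ]
S lo [ 524.2 -335.4   75. ]
tri base pt bar top end
T base [ 554.8 -214.5   10. ]
T base [ 554.1 -356.8   10. ]
T base [ 464.7 -354.8   10. ]
T base [ 464.4 -213.4   10. ]
t 5.88 at [425.6   0.5 111.6] yaw 80.2 F [-0.1 -1.5  0.1] w 30.0
[{claw: 1.0, dx: -0.09, dy: 0.0, dz: -1.0, yaw: -0.56}, {claw: 1.0, dx: -0.09, dy: 0.0, dz: -1.0, yaw: -0.0}, {claw: 1.0, dx: -0.08, dy: 0.0, dz: -1.0, yaw: -0.0}, {claw: 1.0, dx: -0.01, dy: 0.0, dz: -0.17, yaw: -0.0}]
left [-0.  -0.1 -0. ]
```

Emit:
drive_tool --moves '[{"claw":1,"dx":0,"dy":0,"dz":0,"yaw":0},{"claw":1,"dx":0,"dy":0,"dz":0,"yaw":0},{"claw":1,"dx":-0.1,"dy":0,"dz":-0.5,"yaw":0},{"claw":1,"dx":-0.1,"dy":0,"dz":-1.0,"yaw":-0.3},{"claw":1,"dx":-0.3,"dy":0,"dz":-1.0,"yaw":-0.4}]' --grip_force 45

```text
time_s: 6.5
ee_pos: [422.1, -9.8, 161.8]
ee_rot: [-180.0, -0.4, 86.4]
force: [1.0, 0.4, -1.3]
gripper_width: 29.6
```

```bash
python3 look.py side s4 170 130 290 260 5;python3 look.py top t4 200 200 300 280 6; python3 - <<'E'
from h import *
from workcell import telemetry
st=telemetry.state(); p=st["ee_pos"]
f=load("s4.npz")
for th in (30,35,40,45,50): print(th,*[np.round(proj(f,q),1) for q in pts(p,st["ee_rot"][2],th)], pts(p,80.2,th)[2][2])
E
python3 plan.py 428 -300 186 89.8 1 17
```

```text
6.55 [423.8 -10.5 164.2] [179.7  -0.4  86.5] [ 1.1 -0.8  0.8] 29.6
6.6 [423.8 -10.2 163. ] [179.7  -0.4  86.2] [-0.1 -0.  -0.3] 29.4
30 [213.2 166.2] [219.9 213. ] [223.7 239.5] 88.23877648720536
35 [213.1 165.9] [219.8 214. ] [223.6 240.8] 75.43647656212333
40 [213.2 165.7] [219.7 214.7] [223.4 241.5] 63.39373240174751
45 [213.2 165.5] [219.6 215. ] [223.1 241.7] 52.20219656074609
50 [213.2 165.4] [219.4 215. ] [222.8 241.4] 41.94704338450316
t 6.6 at [423.8 -10.2 163. ] yaw 86.2 F [-0.1 -0.  -0.3] w 29.4
[{claw: 1.0, dx: -1.0, dy: 0.08, dz: -0.08, yaw: -0.42}, {claw: 1.0, dx: -1.0, dy: 0.02, dz: -0.08, yaw: 0.0}, {claw: 1.0, dx: -1.0, dy: 0.02, dz: -0.08, yaw: 0.0}, {claw: 1.0, dx: -1.0, dy: 0.02, dz: -0.08, yaw: 0.0}, {claw: 1.0, dx: -1.0, dy: 0.02, dz: -0.08, yaw: 0.0}, {claw: 1.0, dx: -1.0, dy: 0.02, dz: -0.08, yaw: 0.0}, {claw: 1.0, dx: -1.0, dy: 0.02, dz: -0.08, yaw: 0.0}, {claw: 1.0, dx: -1.0, dy: 0.02, dz: -0.08, yaw: 0.0}, {claw: 1.0, dx: -1.0, dy: 0.01, dz: -0.08, yaw: 0.0}, {claw: 1.0, dx: -1.0, dy: 0.02, dz: -0.08, yaw: 0.0}, {claw: 1.0, dx: -1.0, dy: 0.01, dz: -0.08, yaw: 0.0}, {claw: 1.0, dx: -1.0, dy: 0.02, dz: -0.08, yaw: 0.0}, {claw: 1.0, dx: -1.0, dy: 0.01, dz: -0.08, yaw: 0.0}, {claw: 1.0, dx: -1.0, dy: 0.02, dz: -0.07, yaw: 0.0}, {claw: 1.0, dx: -0.49, dy: 0.0, dz: -0.04, yaw: 0.0}]
left [ 0.1  0.  -0. ]
```

View pics/s4.png

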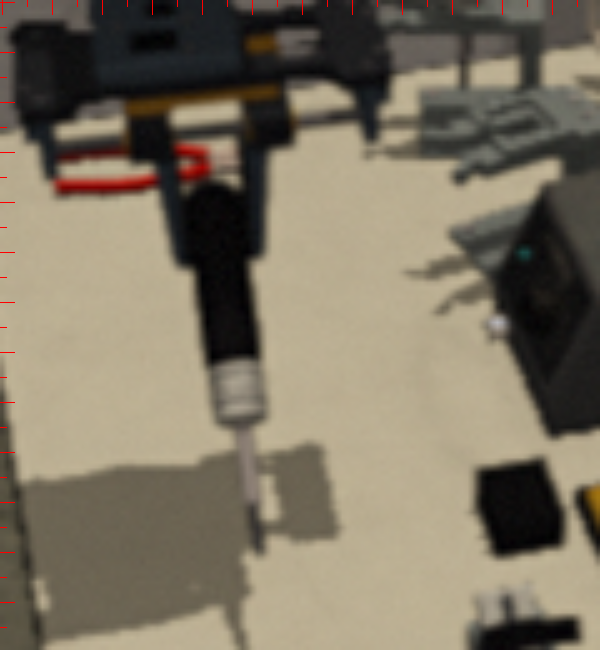

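View pics/t4.png

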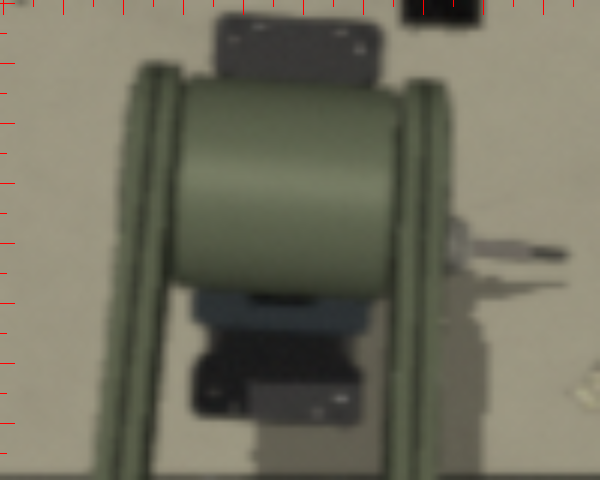

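```bash
python3 - <<'E'
from h import *
np.set_printoptions(suppress=True,precision=1)
S=load("s4.npz");T=load("t4.npz")
tip=tri(T,(294,242),S,(221.1,239.5)); sh=tri(T,(277.6,240),S,(217.9,213.9))
print(tip,sh)
P=np.array([423.8,-10.2,163+12.2])
for n,q in (("tip",tip[0]),("sh",sh[0])):
    d=P-q; print(n,np.linalg.norm(d),np.degrees(np.arctan2(d[2],np.hypot(d[0],d[1]))),np.degrees(np.arctan2(d[1],d[0])))
E
```

```text
(array([ 411.1, -153.8,   83. ]), np.float64(5.091908034460189)) (array([ 415.3, -101.5,  120.1]), np.float64(5.196622240523742))
tip 171.1457619215595 32.6084499436934 84.9263758988987
sh 106.94498813518179 31.006129533660076 84.69245319839443
```

```bash
python3 - <<'E'
from h import *
S=load("s4.npz");T=load("t4.npz")
for th in (25,30,35,40,45):
    q=pts((423.8,-10.2,163),86.2,th); print(th,"top sh,tip",[np.round(proj(T,x),1) for x in q[1:]],"side",[np.round(proj(S,x),1) for x in q[1:]])
E
```

```text
25 top sh,tip [array([279.3, 240. ]), array([299. , 241.8])] side [array([219.9, 211.7]), array([223.7, 237.7])]
30 top sh,tip [array([277.7, 240. ]), array([296.3, 241.9])] side [array([219.9, 213. ]), array([223.7, 239.6])]
35 top sh,tip [array([275.9, 240. ]), array([293.3, 241.9])] side [array([219.8, 214. ]), array([223.5, 240.8])]
40 top sh,tip [array([273.9, 240. ]), array([290. , 241.8])] side [array([219.7, 214.7]), array([223.3, 241.6])]
45 top sh,tip [array([271.7, 240. ]), array([286.4, 241.7])] side [array([219.6, 215. ]), array([223.1, 241.8])]
```

Emit:
drive_tool --moves '[{"claw":1,"dx":0,"dy":0,"dz":0,"yaw":-0.4},{"claw":1,"dx":0,"dy":0,"dz":0,"yaw":0},{"claw":1,"dx":0,"dy":0,"dz":-1.0,"yaw":0},{"claw":1,"dx":0,"dy":0,"dz":0,"yaw":0}]' --grip_force 3

```text
time_s: 7.1
ee_pos: [422.4, -9.6, 181.3]
ee_rot: [179.9, -0.5, 89.4]
force: [0.2, -0.0, -2.0]
gripper_width: 30.2
```

```bash
cat > ang.py <<'E'
# top view: predicted tip column for several tilts; args: out u0 v0 u1 v1 k
import subprocess,sys
from h import *
from workcell import telemetry
subprocess.run(["python3","look.py","top"]+sys.argv[1:])
st=telemetry.state(); T=load(sys.argv[1]+".npz")
for th in (25,30,35,40,45,50,60,75,90):
    q=pts(st["ee_pos"],st["ee_rot"][2],th); print(th,[np.round(proj(T,x),1).tolist() for x in q[1:]])
E
python3 ang.py t5 200 190 310 280 7
```

```text
7.15 [421.4  -9.6 180.3] [-179.9   -0.5   89.5] [-0.  -0.6 -1.3] 29.9
this script no longer has the robotException ignored in: <_io.TextIOWrapper mode='rw' encoding='UTF-8'>
Traceback (most recent call last):
BrokenPipeError: [Errno 32] Broken pipe
```

View pics/t5.png

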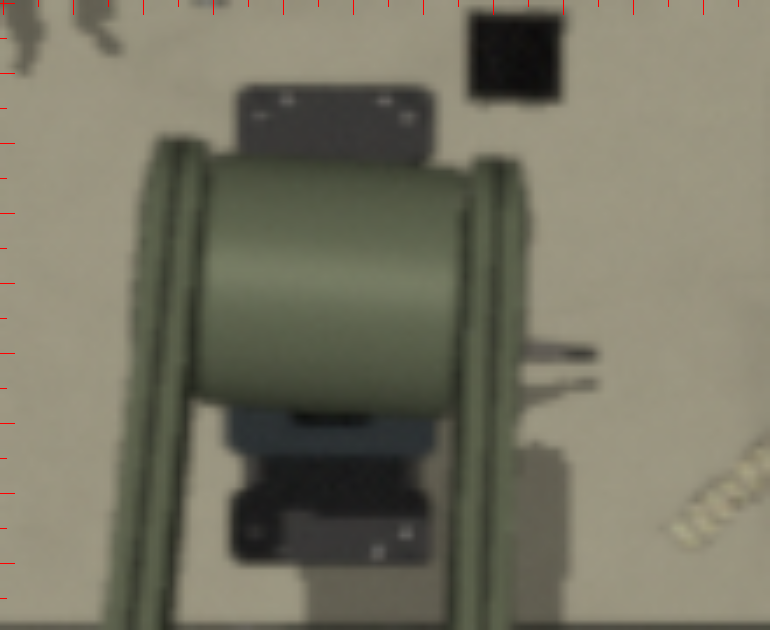

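```bash
cat > ang.py <<'E'
import sys
from h import *
T=load(sys.argv[1]+".npz"); a=[float(x) for x in sys.argv[2:]]
for th in (20,25,30,35,40,45,50,55,60,70,80,90):
    q=pts(a[:3],a[3],th,*a[4:]); print(th,[np.round(proj(T,x),1).tolist() for x in q])
E
python3 ang.py t5 421.4 -9.6 180.3 89.5
```

```text
20 [[239.2, 237.3], [280.9, 238.5], [301.9, 239.1]]
25 [[239.4, 237.3], [279.5, 238.7], [299.5, 239.3]]
30 [[239.7, 237.3], [277.9, 238.8], [296.7, 239.5]]
35 [[240.1, 237.2], [276.0, 238.9], [293.6, 239.7]]
40 [[240.5, 237.2], [274.0, 239.0], [290.3, 239.9]]
45 [[240.9, 237.2], [271.8, 239.1], [286.7, 240.0]]
50 [[241.4, 237.2], [269.5, 239.2], [282.9, 240.1]]
55 [[241.9, 237.2], [267.0, 239.2], [278.8, 240.2]]
60 [[242.5, 237.1], [264.3, 239.3], [274.6, 240.3]]
70 [[243.7, 237.1], [258.8, 239.3], [265.8, 240.4]]
80 [[245.1, 237.1], [252.9, 239.4], [256.5, 240.4]]
90 [[246.4, 237.1], [246.9, 239.3], [247.1, 240.3]]
```

Emit:
drive_tool --moves '[{"claw":1,"dx":0,"dy":0,"dz":0,"yaw":0},{"claw":1,"dx":-0.5,"dy":0,"dz":-0.1,"yaw":0},{"claw":1,"dx":-1.0,"dy":0,"dz":-0.1,"yaw":0},{"claw":1,"dx":-1.0,"dy":0,"dz":-0.1,"yaw":0},{"claw":1,"dx":-1.0,"dy":0,"dz":-0.1,"yaw":0}]' --grip_force 45

```text
time_s: 7.78
ee_pos: [418.8, -82.1, 185.1]
ee_rot: [-179.6, -0.5, 89.5]
force: [0.2, 0.7, -1.2]
gripper_width: 29.7
```

Emit:
drive_tool --moves '[{"claw":1,"dx":-1.0,"dy":0,"dz":0,"yaw":0},{"claw":1,"dx":-1.0,"dy":0,"dz":0,"yaw":0},{"claw":1,"dx":-1.0,"dy":0,"dz":0,"yaw":0},{"claw":1,"dx":-1.0,"dy":0,"dz":0,"yaw":0},{"claw":1,"dx":-1.0,"dy":0,"dz":0,"yaw":0}]'

```text
time_s: 8.4
ee_pos: [416.0, -188.3, 182.8]
ee_rot: [-179.4, -0.4, 89.4]
force: [0.6, -0.7, -0.9]
gripper_width: 29.4
```

```bash
python3 plan.py 428 -303 188 89.8 1 17
```

```text
t 8.4 at [ 416.  -188.3  182.8] yaw 89.4 F [ 0.6 -0.7 -0.9] w 29.4
[{claw: 1.0, dx: -1.0, dy: 0.12, dz: -0.05, yaw: -0.05}, {claw: 1.0, dx: -1.0, dy: 0.11, dz: -0.04, yaw: 0.0}, {claw: 1.0, dx: -1.0, dy: 0.11, dz: -0.05, yaw: 0.0}, {claw: 1.0, dx: -1.0, dy: 0.1, dz: -0.04, yaw: 0.0}, {claw: 1.0, dx: -1.0, dy: 0.11, dz: -0.05, yaw: 0.0}, {claw: 1.0, dx: -0.73, dy: 0.07, dz: -0.03, yaw: 0.0}]
left [ 0.1 -0.   0. ]
```

Emit:
drive_tool --moves '[{"claw":1,"dx":-1.0,"dy":0.1,"dz":-0.1,"yaw":0},{"claw":1,"dx":-1.0,"dy":0.1,"dz":-0.1,"yaw":0},{"claw":1,"dx":-1.0,"dy":0.1,"dz":-0.1,"yaw":0},{"claw":1,"dx":-1.0,"dy":0.1,"dz":-0.1,"yaw":0},{"claw":1,"dx":-1.0,"dy":0.2,"dz":0,"yaw":0}]'

```text
time_s: 9.02
ee_pos: [425.3, -295.0, 188.7]
ee_rot: [-179.3, -0.5, 89.2]
force: [-0.1, 0.2, -0.5]
gripper_width: 29.7
```

```bash
python3 look.py side s6 150 130 320 330 3.7;python3 plan.py 509 -299 182 89.8 1 17; 
```

```text
9.07 [ 426.2 -297.7  188.5] [-179.3   -0.3   89.2] [ 1.1 -2.4 -0.8] 29.6
t 9.07 at [ 426.2 -297.7  188.5] yaw 89.2 F [ 1.1 -2.4 -0.8] w 29.6
[{claw: 1.0, dx: -0.0, dy: 1.0, dz: 0.08, yaw: -0.07}, {claw: 1.0, dx: -0.01, dy: 1.0, dz: 0.08, yaw: 0.0}, {claw: 1.0, dx: -0.02, dy: 1.0, dz: 0.08, yaw: 0.0}, {claw: 1.0, dx: -0.01, dy: 1.0, dz: 0.08, yaw: 0.0}, {claw: 1.0, dx: -0.0, dy: 0.14, dz: 0.01, yaw: 0.0}]
left [-0.  -0.1  0.1]
```

View pics/s6.png

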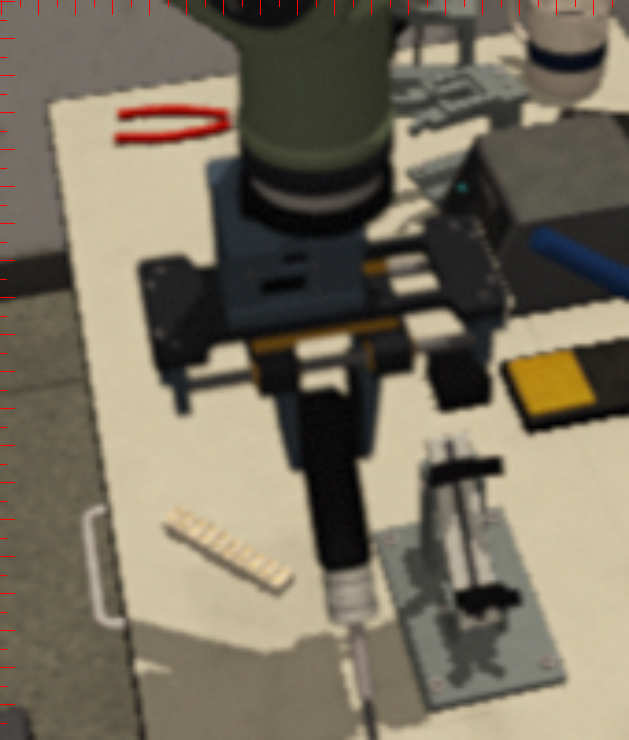

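Emit:
drive_tool --moves '[{"claw":1,"dx":0,"dy":1.0,"dz":0,"yaw":-0.07},{"claw":1,"dx":0,"dy":1.0,"dz":0.1,"yaw":0},{"claw":1,"dx":0,"dy":1.0,"dz":0.1,"yaw":0},{"claw":1,"dx":0,"dy":1.0,"dz":0.1,"yaw":0},{"claw":1,"dx":0,"dy":0,"dz":0,"yaw":0}]'

```text
time_s: 9.7
ee_pos: [509.9, -299.4, 179.7]
ee_rot: [-179.2, -0.4, 89.8]
force: [-0.1, 0.0, -1.4]
gripper_width: 29.9
```

```bash
python3 look.py side s7 210 190 320 330 5;python3 look.py top t7 290 180 390 240 7; python3 plan.py 509.3 -299 182 89.8 1 17; 
```

```text
9.75 [ 509.  -299.3  179.8] [-179.2   -0.4   89.7] [ 0.3  0.4 -1.1] 29.1
9.8 [ 508.4 -299.4  180. ] [-179.2   -0.4   89.7] [-1.4 -0.4 -0.9] 29.5
t 9.8 at [ 508.4 -299.4  180. ] yaw 89.7 F [-1.4 -0.4 -0.9] w 29.5
[{claw: 1.0, dx: 0.02, dy: 0.05, dz: -0.1, yaw: -0.01}]
left [-0.1 -0.  -0. ]
```

View pics/s7.png

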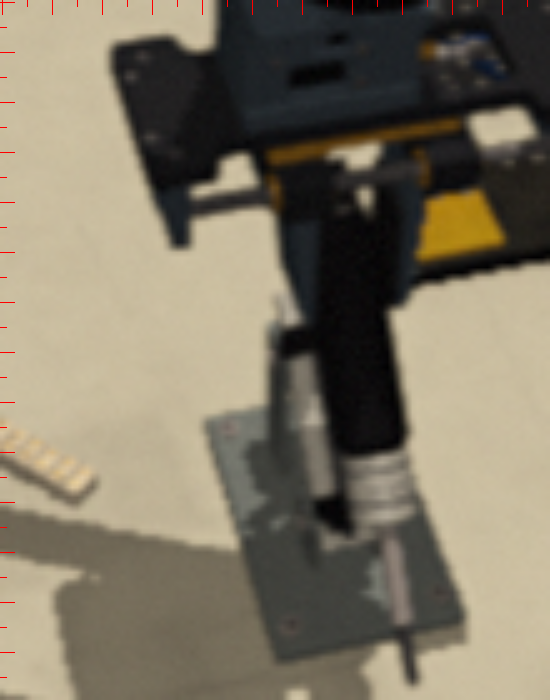

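View pics/t7.png

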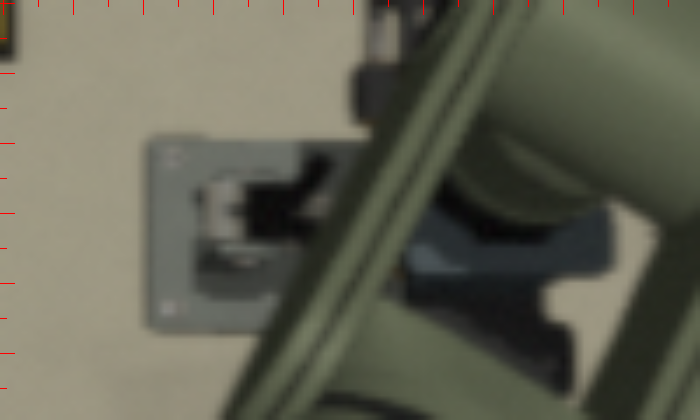

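```bash
python3 ang.py s7 508.7 -299.3 180 89.7 | sed -n 4,8p; python3 - <<'E'
from h import *
S=load("s7.npz")
for n,p in dict(sh_home=(509.3,-340.5,75),up=(509.3,-340.5+53,75+53)).items(): print(n,proj(S,p))
E
```

```text
35 [[276.6, 232.5], [290.6, 294.7], [298.4, 329.7]]
40 [[276.8, 232.3], [289.6, 294.7], [296.6, 329.2]]
45 [[277.0, 232.3], [288.5, 294.3], [294.7, 327.9]]
50 [[277.2, 232.3], [287.4, 293.6], [292.8, 326.1]]
55 [[277.4, 232.4], [286.2, 292.4], [290.8, 323.7]]
sh_home [283.37823112 293.8727499 ]
up [276.89682855 259.42328094]
```

Emit:
drive_tool --moves '[{"claw":1,"dx":0.4,"dy":0.1,"dz":0.4,"yaw":0},{"claw":1,"dx":0.5,"dy":0,"dz":0.5,"yaw":0},{"claw":1,"dx":0.5,"dy":0,"dz":0.5,"yaw":0},{"claw":1,"dx":0.1,"dy":0,"dz":0.1,"yaw":0}]'

```text
time_s: 10.3
ee_pos: [507.8, -266.3, 148.2]
ee_rot: [-179.0, -0.5, 89.7]
force: [-0.1, -0.1, -0.9]
gripper_width: 29.7
```

```bash
python3 look.py side s8 210 190 320 330 5; python3 plan.py 510.7 -262 141 89.8 1 17; 
```

```text
10.35 [ 508.  -266.4  148.3] [-179.1   -0.5   89.7] [-0.6  0.6 -2. ] 29.7
t 10.35 at [ 508.  -266.4  148.3] yaw 89.7 F [-0.6  0.6 -2. ] w 29.7
[{claw: 1.0, dx: 0.22, dy: 0.13, dz: 0.37, yaw: -0.02}]
left [0.1 0.  0.1]
```

View pics/s8.png

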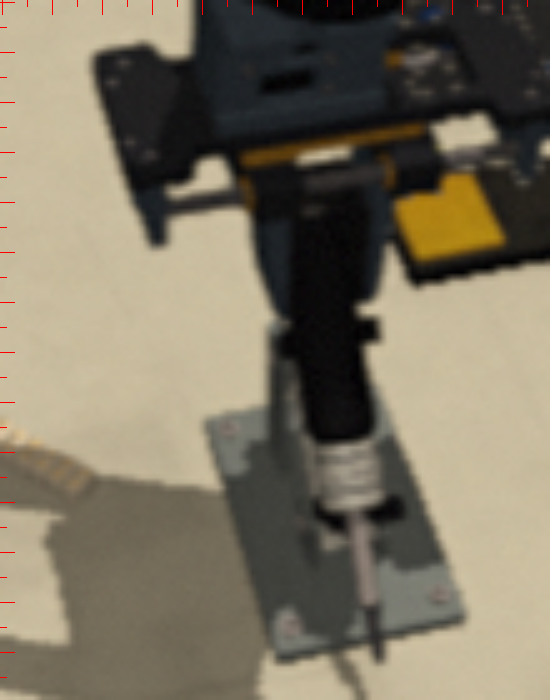

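Emit:
drive_tool --moves '[{"claw":1,"dx":0.1,"dy":0,"dz":0.15,"yaw":0},{"claw":1,"dx":0.1,"dy":0,"dz":0.15,"yaw":0},{"claw":1,"dx":0,"dy":0,"dz":0,"yaw":0}]'

```text
time_s: 10.72
ee_pos: [509.3, -263.8, 144.5]
ee_rot: [-179.3, -0.2, 89.7]
force: [0.1, 0.7, -0.8]
gripper_width: 29.6
```

```bash
python3 plan.py 510.7 -262 141 89.8 1 17; 
```

```text
t 10.72 at [ 509.3 -263.8  144.5] yaw 89.7 F [ 0.1  0.7 -0.8] w 29.6
[{claw: 1.0, dx: 0.09, dy: 0.07, dz: 0.18, yaw: -0.01}]
left [-0.   0.1  0.1]
```

Emit:
drive_tool --moves '[{"claw":1,"dx":0.1,"dy":0,"dz":0.1,"yaw":0},{"claw":1,"dx":0.05,"dy":0,"dz":0.1,"yaw":0},{"claw":1,"dx":0,"dy":0,"dz":0.1,"yaw":0}]' --grip_force 5

```text
time_s: 11.1
ee_pos: [510.2, -260.0, 139.8]
ee_rot: [-179.5, -0.3, 89.6]
force: [-0.6, 1.9, 8.0]
gripper_width: 30.2
```

```bash
python3 look.py side s9 210 190 320 330 5; python3 plan.py 510.7 -262 141 89.8 1 17; 
```

```text
11.15 [ 510.2 -260.1  139.7] [-179.5   -0.3   89.6] [0.  0.2 5.4] 29.9
t 11.15 at [ 510.2 -260.1  139.7] yaw 89.6 F [0.  0.2 5.4] w 29.9
[{claw: 1.0, dx: -0.1, dy: 0.03, dz: -0.07, yaw: -0.02}]
left [-0.1  0.1 -0.1]
```

View pics/s9.png

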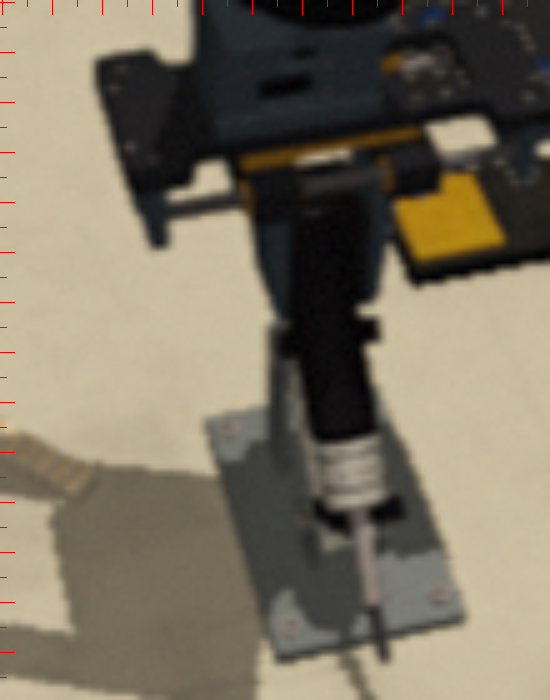

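Emit:
drive_tool --moves '[{"claw":1,"dx":-0.1,"dy":0,"dz":0.05,"yaw":0},{"claw":1,"dx":-0.1,"dy":0,"dz":0.07,"yaw":0},{"claw":1,"dx":-0.1,"dy":0,"dz":0.07,"yaw":0},{"claw":1,"dx":0,"dy":0,"dz":0,"yaw":0}]'

```text
time_s: 11.65
ee_pos: [510.0, -261.7, 137.9]
ee_rot: [-179.5, -0.8, 89.5]
force: [1.3, -1.1, 0.1]
gripper_width: 30.1
```

```bash
python3 plan.py 510.7 -262 141 89.8 1 17; 
```

```text
t 11.65 at [ 510.  -261.7  137.9] yaw 89.5 F [ 1.3 -1.1  0.1] w 30.1
[{claw: 1.0, dx: -0.01, dy: 0.03, dz: -0.16, yaw: -0.04}]
left [ 0.1 -0.1 -0.1]
```

Emit:
drive_tool --moves '[{"claw":1,"dx":-0.2,"dy":0,"dz":0.15,"yaw":0},{"claw":1,"dx":-0.2,"dy":0,"dz":0.15,"yaw":0},{"claw":1,"dx":0,"dy":0,"dz":0,"yaw":0}]'

```text
time_s: 12.02
ee_pos: [509.9, -267.5, 132.3]
ee_rot: [-179.5, -1.1, 89.4]
force: [1.0, -1.1, 0.7]
gripper_width: 29.7
```

```bash
python3 look.py side s10 210 190 320 330 5; python3 plan.py 510.7 -262 141 89.8 1 17; 
```

```text
12.07 [ 509.9 -267.5  132.3] [-179.5   -1.    89.4] [0.1 1.5 2. ] 30.2
t 12.07 at [ 509.9 -267.5  132.3] yaw 89.4 F [0.1 1.5 2. ] w 30.2
[{claw: 1.0, dx: 0.28, dy: 0.04, dz: -0.44, yaw: -0.04}]
left [-0.  -0.1 -0.1]
```

View pics/s10.png

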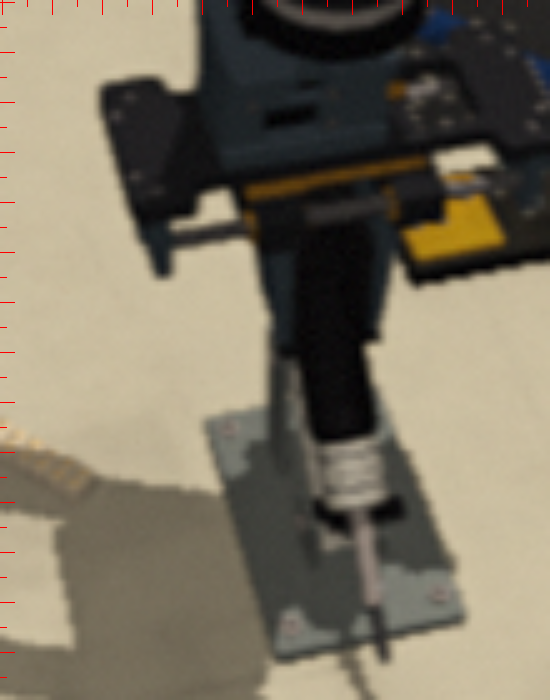

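Emit:
drive_tool --moves '[{"claw":-1,"dx":0,"dy":0,"dz":-0.05,"yaw":0},{"claw":-1,"dx":0,"dy":0,"dz":0,"yaw":0},{"claw":-1,"dx":0,"dy":0,"dz":0,"yaw":0},{"claw":-1,"dx":0.5,"dy":0,"dz":-1.0,"yaw":0},{"claw":-1,"dx":0.5,"dy":0,"dz":-1.0,"yaw":0}]'

```text
time_s: 12.7
ee_pos: [509.0, -248.4, 171.4]
ee_rot: [-179.2, -1.1, 89.4]
force: [0.2, -0.4, -0.3]
gripper_width: 77.1
```

Emit:
drive_tool --moves '[{"claw":-1,"dx":0.5,"dy":0,"dz":-1.0,"yaw":0},{"claw":-1,"dx":1.0,"dy":0,"dz":-0.7,"yaw":0},{"claw":-1,"dx":1.0,"dy":0,"dz":0,"yaw":0},{"claw":-1,"dx":0,"dy":0,"dz":0,"yaw":0}]'

```text
time_s: 13.2
ee_pos: [510.1, -195.7, 207.9]
ee_rot: [-179.2, -1.1, 89.4]
force: [-0.1, 0.3, 0.4]
gripper_width: 91.0
```

```bash
python3 look.py side s11 210 190 320 330 5; python3 look.py top t11 290 180 390 240 7; python3 plan.py 510.7 -262 141 89.8 1 1; 
```

```text
13.25 [ 510.2 -196.4  207.9] [-179.2   -1.1   89.4] [ 0.4 -0.4 -0. ] 91.2
13.3 [ 510.2 -197.   207.8] [-179.2   -1.1   89.4] [ 0.4 -0.3 -0.2] 91.1
t 13.3 at [ 510.2 -197.   207.8] yaw 89.4 F [ 0.4 -0.3 -0.2] w 91.1
[{claw: 1.0, dx: -0.97, dy: 0.02, dz: 1.0, yaw: -0.05}]
left [  0.3 -45.6 -46.8]
```

View pics/s11.png

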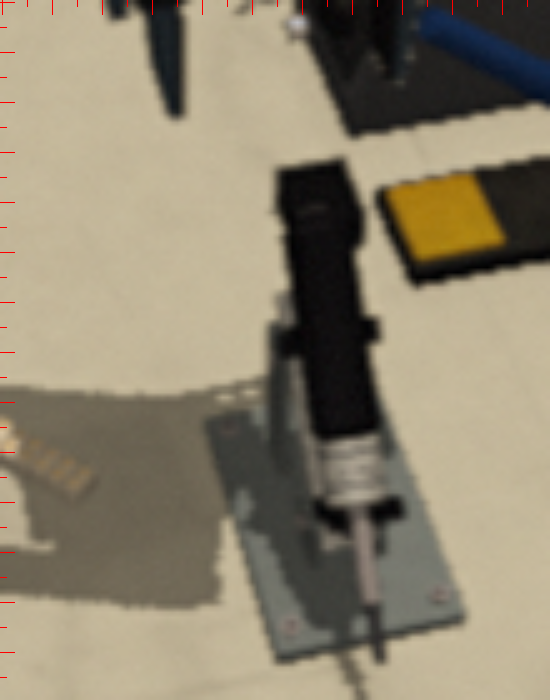

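View pics/t11.png

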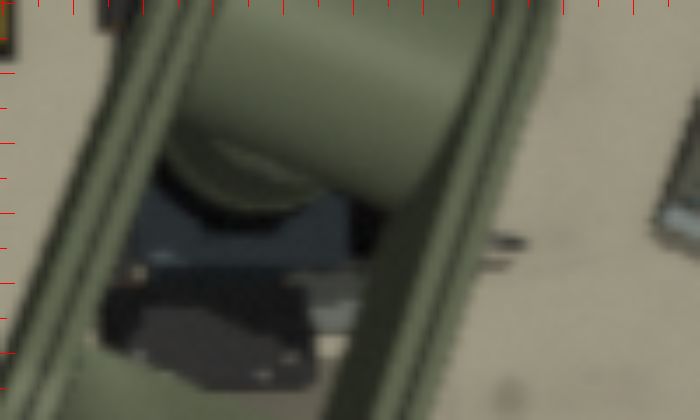

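```bash
python3 - <<'E'
from h import *
S=load("s11.npz"); T=load("t11.npz")
for s in (0,5,10):
    b=np.array([510,-340,75.])+s*.707*np.array([0,1,1]); e=np.array([0,.7071,.7071])
    print(s,"sh",proj(S,b),"tip",proj(S,b-68*e),"butt",proj(S,b+128*e),"toptip",proj(T,b-68*e))
E
python3 - <<'E'
import cv2,numpy as np
a=np.load("s11.npz")["color"][270:330,260:305]
a=cv2.convertScaleAbs(cv2.resize(a,None,fx=12,fy=12,interpolation=cv2.INTER_LINEAR),alpha=1.6)
cv2.imwrite("pics/s11z.png",a)
E
```

```text
0 sh [283.61880505 293.6208975 ] tip [289.57757917 325.28257902] butt [272.60863242 235.11883439] toptip [364.91934138 212.79323578]
5 sh [283.18375851 291.30929702] tip [289.13685822 322.94082784] butt [272.18397393 232.86243038] toptip [364.08288657 212.67682408]
10 sh [282.74912481 288.99989019] tip [288.69655822 320.60131335] butt [271.75971359 230.60814193] toptip [363.24250433 212.55986579]
```

View pics/s11z.png

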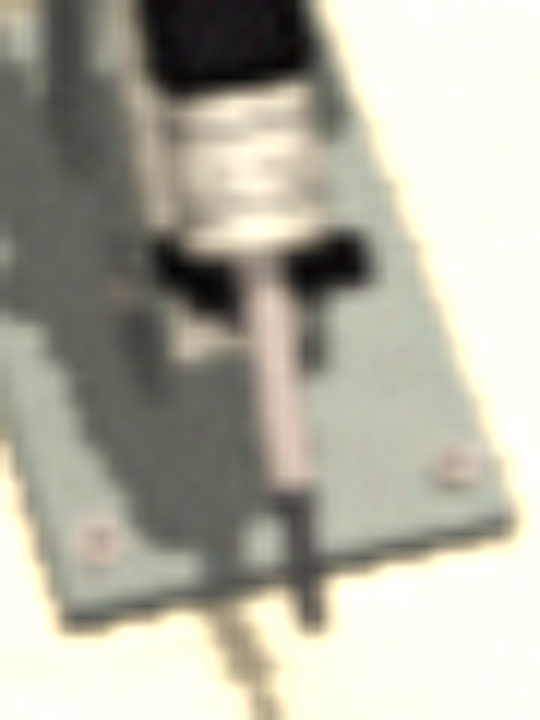

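Emit:
drive_tool --moves '[{"claw":-1,"dx":-1.0,"dy":0,"dz":0.6,"yaw":0},{"claw":-1,"dx":-1.0,"dy":0,"dz":1.0,"yaw":0},{"claw":-0.5,"dx":-1.0,"dy":0,"dz":1.0,"yaw":0},{"claw":-0.4,"dx":-0.2,"dy":0,"dz":0.5,"yaw":0},{"claw":-0.4,"dx":0,"dy":0,"dz":0,"yaw":0}]'

```text
time_s: 13.92
ee_pos: [506.6, -267.0, 137.6]
ee_rot: [-178.9, -1.1, 89.2]
force: [-0.7, 0.6, 0.6]
gripper_width: 65.2
```

```bash
python3 plan.py 510 -262 140.6 89.6 -0.4 3
```

```text
t 13.93 at [ 506.6 -267.   137.6] yaw 89.2 F [-0.7  0.6  0.6] w 65.2
[{claw: -0.4, dx: 0.25, dy: 0.17, dz: -0.15, yaw: -0.05}]
left [-0.   0.1 -0. ]
```

Emit:
drive_tool --moves '[{"claw":-0.4,"dx":0.25,"dy":0.15,"dz":-0.15,"yaw":-0.05},{"claw":1,"dx":0,"dy":0,"dz":0,"yaw":0},{"claw":1,"dx":0,"dy":0,"dz":0,"yaw":0},{"claw":1,"dx":0,"dy":0,"dz":0,"yaw":0},{"claw":1,"dx":0,"dy":0,"dz":0,"yaw":0}]' --grip_force 15

```text
time_s: 14.55
ee_pos: [511.9, -261.2, 143.5]
ee_rot: [-179.3, -1.0, 89.8]
force: [1.8, -1.0, -0.1]
gripper_width: 29.9
```

Emit:
drive_tool --moves '[{"claw":1,"dx":-0.15,"dy":0,"dz":0.15,"yaw":0},{"claw":1,"dx":-0.15,"dy":0,"dz":0.15,"yaw":0},{"claw":1,"dx":-0.15,"dy":0,"dz":0.15,"yaw":0}]'

```text
time_s: 14.92
ee_pos: [512.5, -261.3, 142.5]
ee_rot: [-179.5, -1.9, 89.7]
force: [-3.2, 10.4, 18.1]
gripper_width: 30.0
```

```bash
python3 look.py side s12 260 270 305 330 12
```

```text
14.97 [ 512.5 -261.3  142.5] [-179.5   -1.9   89.7] [-2.9 10.9 17.4] 29.9
```

View pics/s12.png

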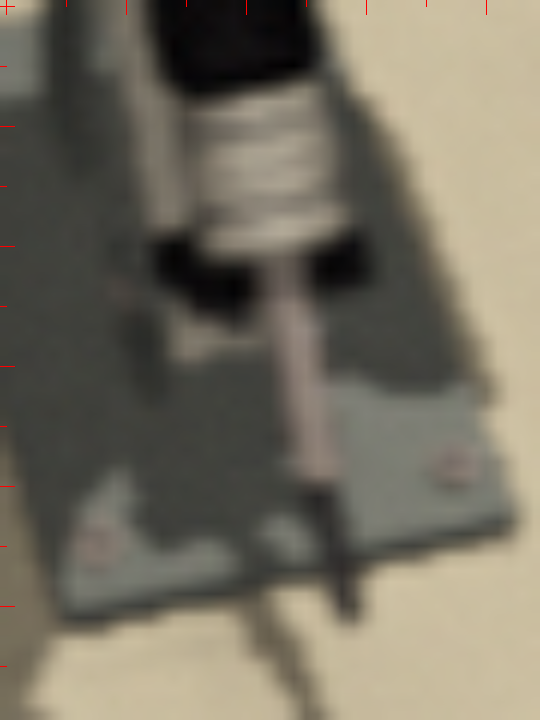

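Emit:
drive_tool --moves '[{"claw":1,"dx":0,"dy":-0.12,"dz":-0.1,"yaw":0},{"claw":1,"dx":-0.3,"dy":-0.05,"dz":-0.4,"yaw":0},{"claw":1,"dx":-0.5,"dy":0,"dz":-0.5,"yaw":0},{"claw":1,"dx":-0.7,"dy":0,"dz":-0.8,"yaw":0},{"claw":1,"dx":-0.7,"dy":0,"dz":-1.0,"yaw":0}]' --grip_force 30

```text
time_s: 15.6
ee_pos: [507.6, -309.4, 197.6]
ee_rot: [-179.2, -2.0, 89.7]
force: [1.0, -0.3, -1.3]
gripper_width: 29.7
```

```bash
python3 look.py side s13 200 180 320 330 5;python3 plan.py 428 -320 220 89.6 1 6
```

```text
15.65 [ 509.  -312.3  200.6] [-179.5   -1.7   89.7] [ 2.1 -3.1  1.5] 29.8
t 15.65 at [ 509.  -312.3  200.6] yaw 89.7 F [ 2.1 -3.1  1.5] w 29.8
[{claw: 1.0, dx: -0.1, dy: -1.0, dz: -0.24, yaw: 0.01}, {claw: 1.0, dx: -0.1, dy: -1.0, dz: -0.24, yaw: -0.0}, {claw: 1.0, dx: -0.1, dy: -1.0, dz: -0.24, yaw: -0.0}, {claw: 1.0, dx: -0.11, dy: -1.0, dz: -0.24, yaw: -0.0}, {claw: 1.0, dx: -0.0, dy: -0.05, dz: -0.01, yaw: -0.0}]
left [ 0. -0.  0.]
```

View pics/s13.png

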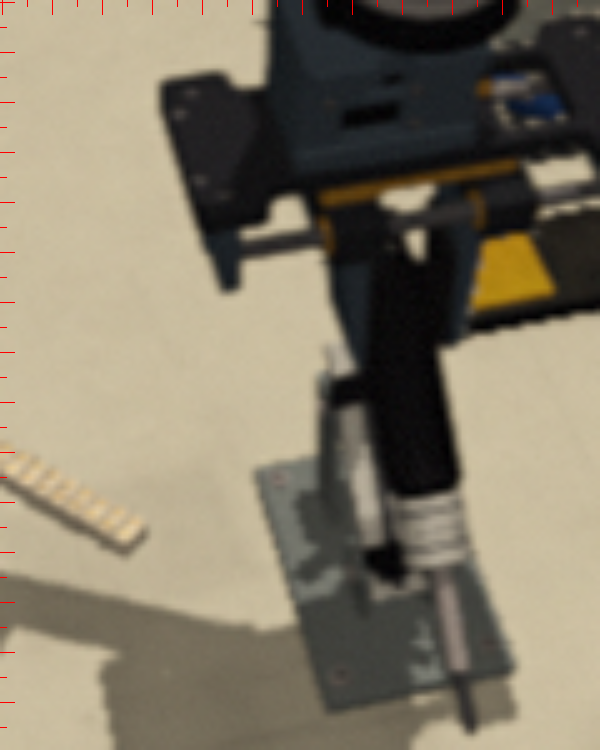

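Emit:
drive_tool --moves '[{"claw":1,"dx":0,"dy":-1.0,"dz":-0.2,"yaw":0},{"claw":1,"dx":0,"dy":-1.0,"dz":-0.2,"yaw":0},{"claw":1,"dx":0,"dy":-1.0,"dz":0,"yaw":0},{"claw":1,"dx":0,"dy":-1.0,"dz":0,"yaw":0},{"claw":1,"dx":0.5,"dy":0,"dz":0,"yaw":0}]' --grip_force 20

```text
time_s: 16.27
ee_pos: [420.2, -300.8, 208.4]
ee_rot: [-179.2, -1.9, 89.5]
force: [0.1, 0.8, -1.2]
gripper_width: 29.8
```

Emit:
drive_tool --moves '[{"claw":1,"dx":0.5,"dy":0,"dz":0,"yaw":0},{"claw":1,"dx":0,"dy":0,"dz":-1.0,"yaw":0},{"claw":1,"dx":0,"dy":0,"dz":0,"yaw":0},{"claw":1,"dx":0,"dy":0,"dz":-1.0,"yaw":0},{"claw":1,"dx":0,"dy":0,"dz":0,"yaw":0}]' --grip_force 3

```text
time_s: 16.9
ee_pos: [420.7, -287.5, 247.4]
ee_rot: [-179.1, -2.1, 89.7]
force: [0.1, 0.7, -0.2]
gripper_width: 30.3
```

```bash
python3 look.py side s14 150 140 320 330 4;python3 look.py top t14 260 180 380 280 6
```

```text
16.95 [ 419.9 -286.9  246. ] [-178.9   -2.2   89.7] [-0.  -0.1 -1.7] 29.8
17.0 [ 419.5 -286.8  245.6] [-178.9   -2.2   89.7] [ 0.2 -0.5 -1.6] 30.2
```

View pics/s14.png

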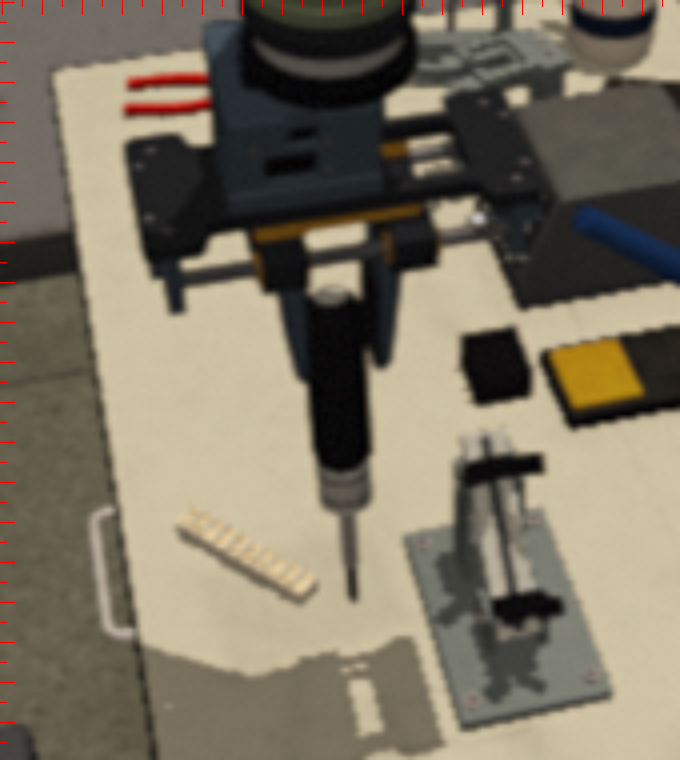

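View pics/t14.png

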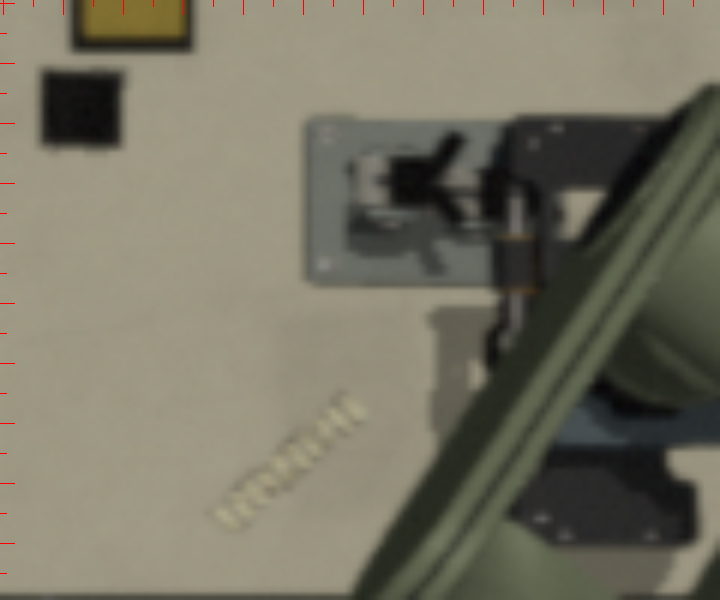

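```bash
cat > ang2.py <<'E'
import sys
from h import *
T=load(sys.argv[1]+".npz"); a=[float(x) for x in sys.argv[2:]]
for th in (55,60,65,70,75,80,85,90,95,100):
    q=pts(a[:3],a[3],th,*a[4:]); print(th,[np.round(proj(T,x),1).tolist() for x in q])
E
python3 ang2.py s14 419.9 -286.9 246 89.7 16.5 10.3
```

```text
55 [[233.0, 215.8], [242.9, 279.3], [248.0, 312.5]]
60 [[233.1, 215.9], [242.0, 277.9], [246.6, 309.5]]
65 [[233.3, 216.1], [241.2, 276.0], [245.1, 306.0]]
70 [[233.4, 216.3], [240.3, 273.8], [243.7, 302.1]]
75 [[233.5, 216.6], [239.3, 271.3], [242.1, 297.7]]
80 [[233.7, 217.0], [238.4, 268.5], [240.6, 293.0]]
85 [[233.8, 217.4], [237.4, 265.4], [239.1, 287.9]]
90 [[234.0, 217.9], [236.5, 262.1], [237.6, 282.6]]
95 [[234.1, 218.4], [235.5, 258.6], [236.1, 277.0]]
100 [[234.3, 219.0], [234.5, 254.9], [234.7, 271.1]]
```

```bash
python3 plan.py 505 108 235 11.6 1 5; python3 - <<'E'
from h import *
T=load("top0.npz")
t=lambda x,y:(130+x/5-.5,110+y/5-.5)
for p in [(455,140),(635,140),(450,322),(635,322)]: print(onz(T,*t(*p),120))
for p in [(458,388),(632,385)]: print("bot",onz(T,*t(*p),0))
E
```

```text
t 17.0 at [ 419.5 -286.8  245.6] yaw 89.7 F [ 0.2 -0.5 -1.6] w 30.2
[{claw: 1.0, dx: 1.0, dy: 0.21, dz: 0.03, yaw: 1.0}, {claw: 1.0, dx: 1.0, dy: 0.06, dz: 0.03, yaw: 1.0}, {claw: 1.0, dx: 1.0, dy: -0.09, dz: 0.03, yaw: 1.0}, {claw: 1.0, dx: 1.0, dy: -0.25, dz: 0.03, yaw: 1.0}, {claw: 1.0, dx: 1.0, dy: -0.41, dz: 0.03, yaw: 1.0}]
left [ 63.6 294.4  -7.6]
[730.88343293  72.05609602 120.        ]
[731.44985314 -38.1592597  120.        ]
[617.73551643  73.87465492 120.        ]
[618.17046601 -38.33527703 120.        ]
bot [596.26751492  76.41560113   0.        ]
bot [598.65095016 -37.66193127   0.        ]
```

Emit:
drive_tool --moves '[{"claw":1,"dx":0,"dy":0,"dz":0,"yaw":0.3},{"claw":1,"dx":0.5,"dy":0.1,"dz":0,"yaw":1.0},{"claw":1,"dx":1.0,"dy":0,"dz":0,"yaw":1.0},{"claw":1,"dx":1.0,"dy":-0.2,"dz":0,"yaw":1.0},{"claw":1,"dx":1.0,"dy":-0.4,"dz":0,"yaw":1.0}]' --grip_force 20

```text
time_s: 17.62
ee_pos: [430.2, -213.2, 240.9]
ee_rot: [-177.0, -1.0, 51.3]
force: [1.0, 0.2, -0.3]
gripper_width: 29.9
```

```bash
python3 plan.py 505 108 235 11.6 1 10
```

```text
t 17.62 at [ 430.2 -213.2  240.9] yaw 51.3 F [ 1.   0.2 -0.3] w 29.9
[{claw: 1.0, dx: 1.0, dy: -0.48, dz: 0.02, yaw: 1.0}, {claw: 1.0, dx: 1.0, dy: -0.68, dz: 0.02, yaw: 1.0}, {claw: 1.0, dx: 1.0, dy: -0.92, dz: 0.02, yaw: 1.0}, {claw: 1.0, dx: 0.8, dy: -1.0, dz: 0.02, yaw: 1.0}, {claw: 1.0, dx: 0.58, dy: -1.0, dz: 0.02, yaw: 0.63}, {claw: 1.0, dx: 0.46, dy: -1.0, dz: 0.02, yaw: -0.0}, {claw: 1.0, dx: 0.46, dy: -1.0, dz: 0.02, yaw: -0.0}, {claw: 1.0, dx: 0.46, dy: -1.0, dz: 0.02, yaw: -0.0}, {claw: 1.0, dx: 0.46, dy: -1.0, dz: 0.02, yaw: -0.0}, {claw: 1.0, dx: 0.46, dy: -1.0, dz: 0.02, yaw: -0.0}]
left [22.1 94.9 -1.9]
```

Emit:
drive_tool --moves '[{"claw":1,"dx":1.0,"dy":-0.5,"dz":0,"yaw":0.5},{"claw":1,"dx":1.0,"dy":-0.6,"dz":0,"yaw":0.5},{"claw":1,"dx":1.0,"dy":-0.7,"dz":0,"yaw":0.5},{"claw":1,"dx":0.9,"dy":-0.8,"dz":0,"yaw":0.5},{"claw":1,"dx":0.9,"dy":-0.9,"dz":0,"yaw":0.5}]'

```text
time_s: 18.25
ee_pos: [451.9, -91.1, 238.8]
ee_rot: [-176.4, 0.7, 29.1]
force: [0.6, 0.2, -1.4]
gripper_width: 29.8
```

```bash
python3 plan.py 505 108 235 11.6 1 10
```

```text
t 18.25 at [451.9 -91.1 238.8] yaw 29.1 F [ 0.6  0.2 -1.4] w 29.8
[{claw: 1.0, dx: 0.97, dy: -1.0, dz: 0.03, yaw: 1.0}, {claw: 1.0, dx: 0.71, dy: -1.0, dz: 0.02, yaw: 1.0}, {claw: 1.0, dx: 0.51, dy: -1.0, dz: 0.02, yaw: 0.03}, {claw: 1.0, dx: 0.5, dy: -1.0, dz: 0.02, yaw: 0.0}, {claw: 1.0, dx: 0.5, dy: -1.0, dz: 0.02, yaw: 0.0}, {claw: 1.0, dx: 0.5, dy: -1.0, dz: 0.02, yaw: 0.0}, {claw: 1.0, dx: 0.5, dy: -1.0, dz: 0.02, yaw: 0.0}, {claw: 1.0, dx: 0.5, dy: -1.0, dz: 0.02, yaw: 0.0}, {claw: 1.0, dx: 0.43, dy: -0.87, dz: 0.02, yaw: 0.0}]
left [-0.  0.  0.]
```

Emit:
drive_tool --moves '[{"claw":1,"dx":0.8,"dy":-0.8,"dz":0,"yaw":0.4},{"claw":1,"dx":0.7,"dy":-0.8,"dz":0,"yaw":0.4},{"claw":1,"dx":0.6,"dy":-0.8,"dz":0,"yaw":0.4},{"claw":1,"dx":0.5,"dy":-0.8,"dz":0,"yaw":0.4},{"claw":1,"dx":0.5,"dy":-0.8,"dz":0,"yaw":0.3}]'

```text
time_s: 18.88
ee_pos: [476.4, 11.3, 235.8]
ee_rot: [-176.5, 2.4, 12.3]
force: [0.1, 0.1, -1.1]
gripper_width: 30.0
```

```bash
python3 plan.py 505 108 235 11.6 1 10
```

```text
t 18.88 at [476.4  11.3 235.8] yaw 12.3 F [ 0.1  0.1 -1.1] w 30.0
[{claw: 1.0, dx: 0.55, dy: -1.0, dz: 0.01, yaw: 0.08}, {claw: 1.0, dx: 0.53, dy: -1.0, dz: 0.01, yaw: -0.0}, {claw: 1.0, dx: 0.53, dy: -1.0, dz: 0.01, yaw: -0.0}, {claw: 1.0, dx: 0.54, dy: -1.0, dz: 0.01, yaw: -0.0}, {claw: 1.0, dx: 0.24, dy: -0.44, dz: -0.0, yaw: -0.0}]
left [-0.1  0.   0. ]
```

Emit:
drive_tool --moves '[{"claw":1,"dx":0.5,"dy":-0.8,"dz":0,"yaw":0.1},{"claw":1,"dx":0.4,"dy":-0.8,"dz":0,"yaw":0},{"claw":1,"dx":0.3,"dy":-0.8,"dz":0,"yaw":0},{"claw":1,"dx":0.3,"dy":-0.8,"dz":0,"yaw":0},{"claw":1,"dx":0.2,"dy":-0.6,"dz":0,"yaw":0}]'

```text
time_s: 19.5
ee_pos: [493.5, 96.9, 235.2]
ee_rot: [-176.5, 2.8, 11.4]
force: [0.7, 0.0, -0.6]
gripper_width: 29.8
```

```bash
python3 look.py side s15 200 80 320 230 5;python3 look.py top t15 150 130 290 250 5; python3 plan.py 510 110 225 11.6 1 10
```

```text
19.55 [493.7  98.3 235.3] [-176.4    2.8   11.5] [ 0.6  0.9 -0.9] 29.7
19.6 [493.5  97.1 235.2] [-176.5    2.8   11.5] [ 0.2 -0.6 -0.9] 29.9
t 19.6 at [493.5  97.1 235.2] yaw 11.5 F [ 0.2 -0.6 -0.9] w 29.9
[{claw: 1.0, dx: 0.94, dy: -0.47, dz: 0.51, yaw: -0.01}]
left [-0.1 -0.1 -0. ]
```

View pics/s15.png

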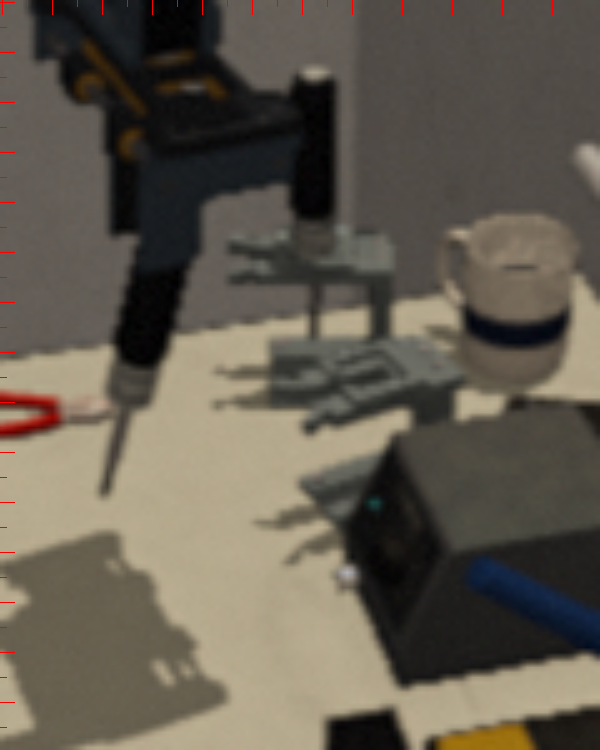

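View pics/t15.png

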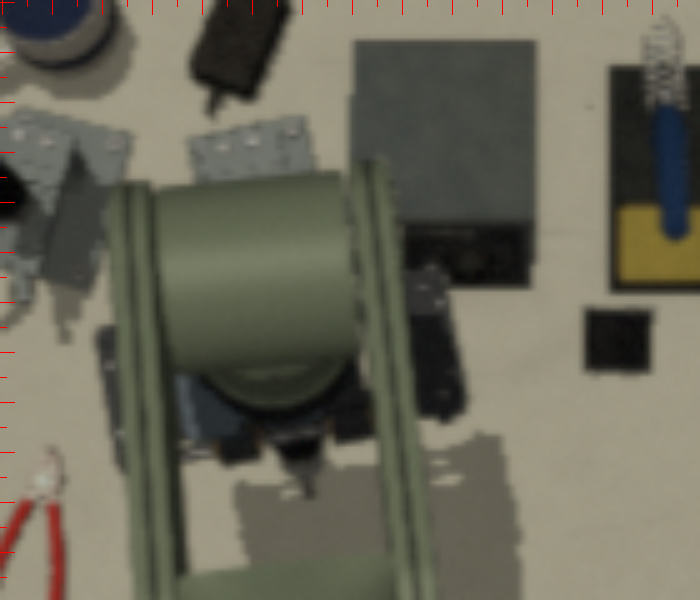

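```bash
python3 - <<'E'
from h import *
S=load("s15.npz");T=load("t15.npz")
tip=tri(T,(210.9,227.5),S,(220.3,178.3)); print(tip)
P=np.array([493.5,97.5,235.2])
# pivot: tool z points to TCP; pivot 10.3 behind TCP along tool axis
from scipy.spatial.transform import Rotation as R
Rm=R.from_euler("xyz",[-176.5,2.8,11.5],degrees=True).as_matrix(); print(Rm.round(3))
piv=P-Rm[:,2]*10.3; d=tip[0]-piv; print(piv,d,np.linalg.norm(d)); 
h=np.array([np.cos(np.radians(11.6)),np.sin(np.radians(11.6)),0]); l=np.array([-h[1],h[0],0])
print("lean along hanger x",np.degrees(np.arctan2(d@h,-d[2])),"along y",np.degrees(np.arctan2(d@l,-d[2])))
E
python3 ang2.py s15 493.5 97.5 235.2 11.5 18 10.3
```

```text
(array([456.37588167, 102.18226049,  70.6785348 ]), np.float64(4.193558938074968))
[[ 0.979  0.196 -0.06 ]
 [ 0.199 -0.979  0.05 ]
 [-0.049 -0.061 -0.997]]
[494.1174946   96.98394878 245.46851457] [ -37.74161293    5.1983117  -174.78997978] 178.89379201423472
lean along hanger x -11.614548201778497 along y 4.149580859113415
55 [[234.3, 119.7], [211.5, 159.1], [200.1, 178.9]]
60 [[233.9, 119.6], [214.4, 159.8], [204.7, 179.9]]
65 [[233.4, 119.4], [217.3, 160.3], [209.4, 180.6]]
70 [[232.9, 119.4], [220.4, 160.6], [214.2, 180.8]]
75 [[232.3, 119.3], [223.5, 160.6], [219.1, 180.7]]
80 [[231.8, 119.4], [226.6, 160.3], [224.0, 180.1]]
85 [[231.3, 119.4], [229.7, 159.8], [228.9, 179.2]]
90 [[230.7, 119.5], [232.8, 159.0], [233.8, 178.0]]
95 [[230.2, 119.7], [235.9, 158.0], [238.6, 176.3]]
100 [[229.6, 119.9], [238.9, 156.8], [243.3, 174.4]]
```

Emit:
drive_tool --moves '[{"claw":1,"dx":0,"dy":0,"dz":0.7,"yaw":0},{"claw":1,"dx":0,"dy":0,"dz":1.0,"yaw":0},{"claw":1,"dx":0,"dy":0,"dz":1.0,"yaw":0},{"claw":1,"dx":0,"dy":0,"dz":0.4,"yaw":0}]' --grip_force 6

```text
time_s: 20.1
ee_pos: [488.8, 98.6, 169.9]
ee_rot: [-176.6, 2.8, 11.4]
force: [0.5, -0.2, -0.8]
gripper_width: 29.6
```

Emit:
drive_tool --moves '[{"claw":1,"dx":0,"dy":0,"dz":0.2,"yaw":0},{"claw":1,"dx":0,"dy":0,"dz":0.2,"yaw":0}]' --grip_force 4

```text
time_s: 20.35
ee_pos: [489.7, 98.7, 162.4]
ee_rot: [-176.6, 2.6, 11.4]
force: [2.7, 0.0, 6.3]
gripper_width: 30.1
```

Emit:
drive_tool --moves '[{"claw":1,"dx":-0.4,"dy":0,"dz":-0.05,"yaw":0},{"claw":1,"dx":-0.4,"dy":0,"dz":-0.05,"yaw":0},{"claw":1,"dx":-0.4,"dy":0,"dz":0,"yaw":0},{"claw":1,"dx":-0.3,"dy":0,"dz":0,"yaw":0}]' --grip_force 3

```text
time_s: 20.85
ee_pos: [459.5, 92.4, 167.5]
ee_rot: [-176.6, 2.4, 11.4]
force: [0.6, -1.0, 1.4]
gripper_width: 29.8
```

```bash
python3 look.py side s16 170 90 300 230 5; python3 look.py top t16 150 130 290 250 5
```

```text
20.9 [458.6  92.3 167.5] [-176.6    2.5   11.4] [-0.8  0.6  1.3] 30.1
20.95 [459.2  92.4 167.5] [-176.6    2.5   11.4] [0.4 0.9 1.9] 29.8
```

View pics/s16.png

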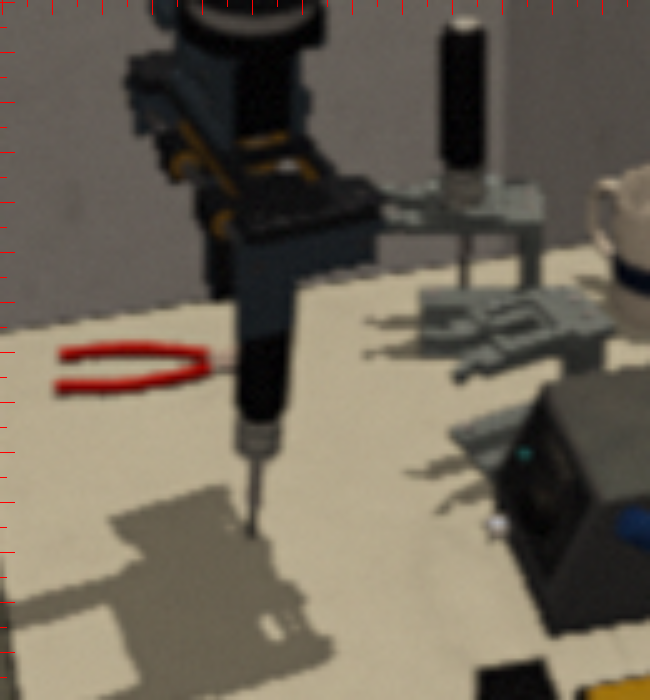

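View pics/t16.png

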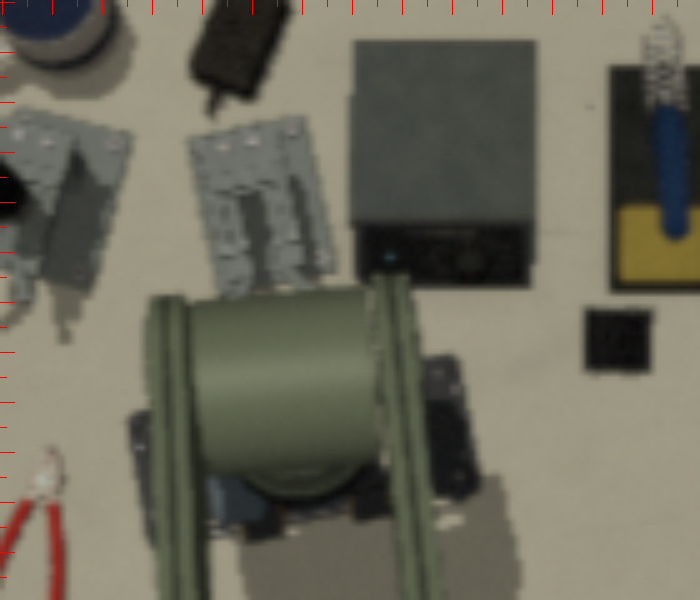

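```bash
python3 ang2.py s16 459 92.4 167.5 11.4 18 10.3 | tail -6; python3 - <<'E'
from h import *
S=load("s16.npz"); print("tip if on bench",onz(S,219.5,196.1,0))
E
```

```text
75 [[221.4, 143.7], [213.4, 182.5], [209.4, 201.5]]
80 [[220.9, 143.7], [216.5, 182.2], [214.3, 200.8]]
85 [[220.4, 143.8], [219.5, 181.6], [219.1, 199.9]]
90 [[219.9, 143.9], [222.6, 180.8], [223.9, 198.5]]
95 [[219.3, 144.1], [225.6, 179.8], [228.6, 196.9]]
100 [[218.8, 144.3], [228.6, 178.6], [233.3, 194.9]]
tip if on bench [4.48250103e+02 1.06813896e+02 1.13686838e-13]
```

Emit:
drive_tool --moves '[{"claw":1,"dx":-0.35,"dy":0,"dz":0,"yaw":0},{"claw":1,"dx":0,"dy":0,"dz":0,"yaw":0}]'

```text
time_s: 21.2
ee_pos: [451.9, 90.9, 167.9]
ee_rot: [-176.6, 2.5, 11.4]
force: [0.2, -0.1, 0.8]
gripper_width: 29.8
```

Emit:
drive_tool --moves '[{"claw":1,"dx":0,"dy":0,"dz":0,"yaw":0},{"claw":1,"dx":0,"dy":0,"dz":0,"yaw":0},{"claw":1,"dx":0,"dy":0,"dz":-0.5,"yaw":0},{"claw":1,"dx":0.05,"dy":0,"dz":-0.8,"yaw":0},{"claw":1,"dx":0.05,"dy":0,"dz":-0.9,"yaw":0}]' --grip_force 25

```text
time_s: 21.82
ee_pos: [455.1, 88.8, 211.5]
ee_rot: [-176.6, 2.8, 11.4]
force: [0.6, 0.2, -0.3]
gripper_width: 30.0
```

```bash
python3 look.py side s17 170 90 300 230 5;  python3 plan.py 515 112 220 11.6 1 8 0.7
```

```text
21.88 [456.9  89.  213.9] [-176.6    2.5   11.4] [1.9 0.8 1.4] 29.6
t 21.88 at [456.9  89.  213.9] yaw 11.4 F [1.9 0.8 1.4] w 29.6
[{claw: 1.0, dx: 0.7, dy: -0.13, dz: -0.07, yaw: -0.03}, {claw: 1.0, dx: 0.7, dy: -0.12, dz: -0.07, yaw: 0.0}, {claw: 1.0, dx: 0.7, dy: -0.12, dz: -0.07, yaw: 0.0}, {claw: 1.0, dx: 0.7, dy: -0.13, dz: -0.07, yaw: 0.0}, {claw: 1.0, dx: 0.27, dy: -0.04, dz: -0.02, yaw: 0.0}]
left [0.1 0.1 0.1]
```

View pics/s17.png

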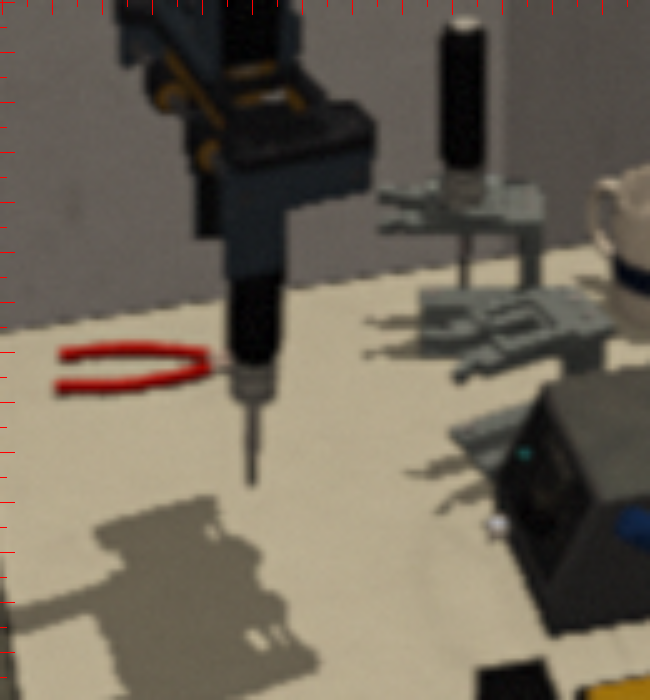

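```bash
python3 - <<'E'
from h import *
S=load("s17.npz")
for z in (105,110,113.2,117,120): print(z,proj(S,(456.2,95,z)),proj(S,(456.2-.8,95+4,z-68)))
E
```

```text
105 [220.69472305 170.21627121] [221.57295105 187.82851764]
110 [220.58804934 168.8131226 ] [221.47231561 186.51987741]
113.2 [220.51948858 167.91129846] [221.40764562 185.67892369]
117 [220.43777731 166.836497  ] [221.3305815  184.67679941]
120 [220.3730407  165.98497436] [221.26953443 183.88295738]
```

Emit:
drive_tool --moves '[{"claw":1,"dx":0.5,"dy":0,"dz":-0.1,"yaw":0},{"claw":1,"dx":0.8,"dy":-0.05,"dz":-0.07,"yaw":0},{"claw":1,"dx":0.8,"dy":-0.05,"dz":-0.07,"yaw":0},{"claw":1,"dx":0.8,"dy":-0.05,"dz":-0.07,"yaw":0},{"claw":1,"dx":0.8,"dy":-0.05,"dz":-0.07,"yaw":0}]'

```text
time_s: 22.5
ee_pos: [533.6, 108.3, 216.6]
ee_rot: [-176.6, 2.6, 11.4]
force: [0.1, 0.9, -0.7]
gripper_width: 29.7
```

```bash
cat > sh.py <<'E'
# shoulder estimate in world and hanger axes from the tool pose (grip g from butt)
import sys, numpy as np
from workcell import telemetry
from scipy.spatial.transform import Rotation as R
st=telemetry.state(); Rm=R.from_euler("xyz",st["ee_rot"],degrees=True).as_matrix()
hy=11.6; h=np.array([np.cos(np.radians(hy)),np.sin(np.radians(hy)),0]); l=np.array([-h[1],h[0],0])
a=Rm[:,2]-h*(Rm[:,2]@h); a/=np.linalg.norm(a)   # down axis, upright in slot plane
s=st["ee_pos"]-Rm[:,2]*10.3+a*111
seat=np.array([627.4,134.3,100])
print("t",round(st["time_s"],2),"tcp",np.round(st["ee_pos"],1),"rpy",np.round(st["ee_rot"],1),"F",np.round(st["force"],1),"w",round(st["gripper_width"],1))
print("shoulder",np.round(s,1),"to go x'",round((seat-s)@h,1),"y'",round((seat-s)@l,1),"z",round(100-s[2],1))
E
python3 sh.py; python3 look.py side s18 220 100 300 200 8
```

```text
t 22.5 tcp [533.6 108.3 216.6] rpy [-176.6    2.6   11.4] F [ 0.1  0.9 -0.7] w 29.7
shoulder [532.8 114.3 116. ] to go x' 96.7 y' 0.6 z -16.0
22.55 [535.9 108.9 216.3] [-176.6    2.5   11.4] [ 2.9  1.1 -0.8] 29.5
```

View pics/s18.png

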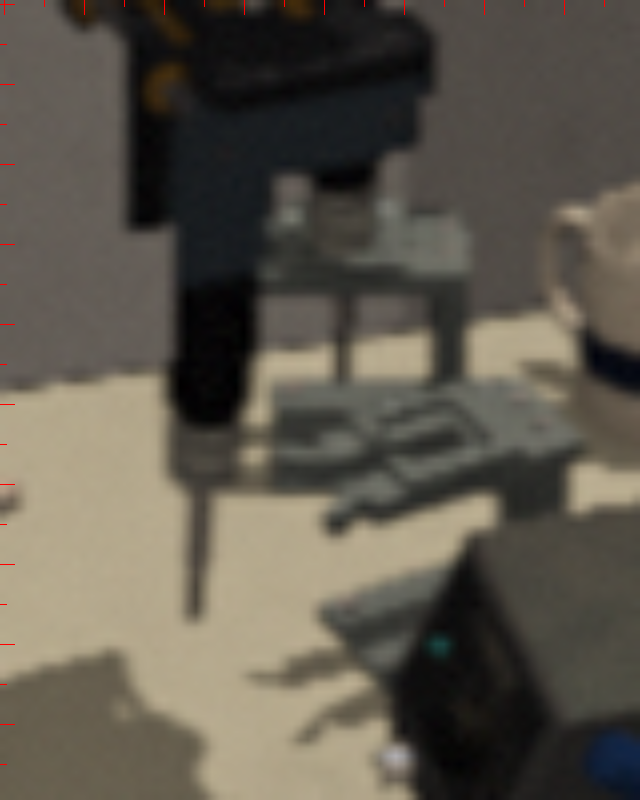

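Emit:
drive_tool --moves '[{"claw":1,"dx":0.6,"dy":0,"dz":-0.03,"yaw":0},{"claw":1,"dx":0.6,"dy":0,"dz":-0.03,"yaw":0},{"claw":1,"dx":0.6,"dy":0,"dz":-0.03,"yaw":0}]'

```text
time_s: 22.92
ee_pos: [573.2, 116.4, 215.2]
ee_rot: [-176.6, 2.6, 11.4]
force: [-0.1, -0.4, -1.2]
gripper_width: 29.9
```

```bash
python3 sh.py; python3 look.py side s19 240 110 310 180 10; python3 look.py top t19 150 130 290 250 5
```

```text
t 22.93 tcp [573.2 116.4 215.2] rpy [-176.6    2.6   11.4] F [-0.1 -0.4 -1.2] w 29.9
shoulder [572.5 122.4 114.7] to go x' 56.2 y' 0.6 z -14.7
22.98 [574.9 116.7 215.1] [-176.6    2.5   11.4] [ 2.2  0.7 -0.6] 29.4
23.02 [573.8 116.5 215.1] [-176.6    2.6   11.4] [-0.  -1.  -1.6] 29.6
```

View pics/s19.png

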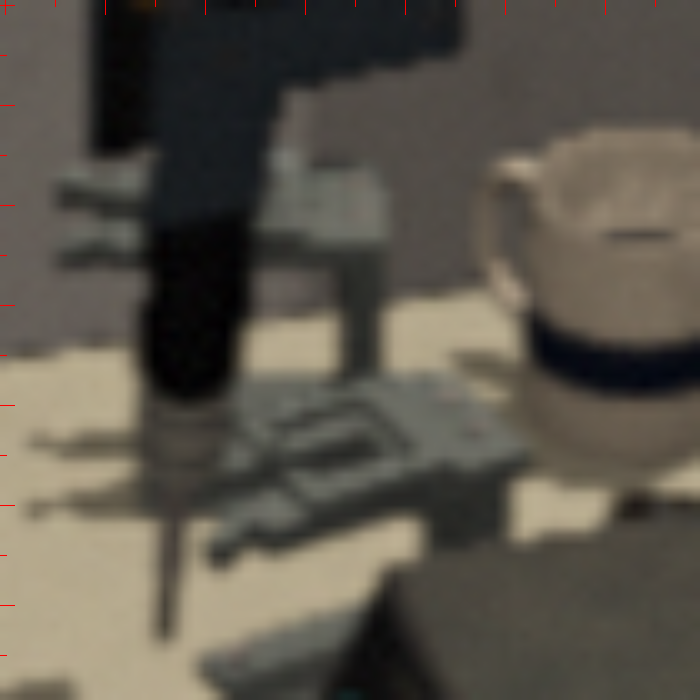

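View pics/t19.png

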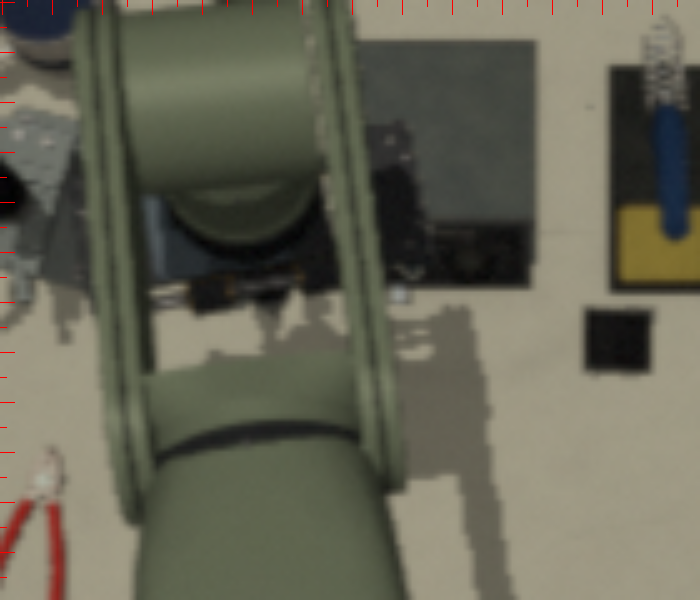

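```bash
python3 - <<'E'
from h import *
np.set_printoptions(suppress=True,precision=1)
S=load("side0.npz");T=load("top0.npz"); N=load("s19.npz")
s=lambda x,y:np.array((240+x/11-.5,120+y/11-.5)); t=lambda x,y:np.array((180+x/10-.5,145+y/10-.5))
hy=np.radians(11.6); h=np.array([np.cos(hy),np.sin(hy),0]); l=np.array([-h[1],h[0],0]); seat=np.array([627.4,134.3,100])
m=dict(farback_in=(16.5,16.5,0,(385,342)),slotend=(12,0,0,(412,378)),neartip=(-56,-22,0,(240,495)),neartipbot=(-56,-22,-12,(240,512)))
for n,(a,b,c,o) in m.items():
    p=seat+a*h+b*l+[0,0,c]; print("S",n,proj(S,p),"obs",s(*o))
m=dict(slotend=(12,0,0,(201,233)),neartip=(-56,-22,0,(322,430)),fartip=(-56,22,0,(180,462)))
for n,(a,b,c,o) in m.items():
    p=seat+a*h+b*l+[0,0,c]; print("T",n,proj(T,p),"obs",t(*o))
sh=np.array([573,122.5,114.7]); print("shoulder pred",proj(N,sh),"edge",proj(N,sh+[-3,-13.7,0]),"tip",proj(N,sh+[-.8,4,-68]))
E
python3 - <<'E'
import cv2,numpy as np
a=np.load("s19.npz")["color"][135:180,245:295]
a=cv2.convertScaleAbs(cv2.resize(a,None,fx=15,fy=15,interpolation=cv2.INTER_CUBIC),alpha=2.2,beta=-60)
cv2.imwrite("pics/s19z.png",a)
E
```

```text
S farback_in [276.4 151. ] obs [274.5 150.6]
S slotend [277.7 154.1] obs [277.  153.9]
S neartip [260.8 163.9] obs [261.3 164.5]
S neartipbot [260.8 167.2] obs [261.3 166. ]
T slotend [199.6 168.2] obs [199.6 167.8]
T neartip [210.8 188.2] obs [211.7 187.5]
T fartip [196.6 191. ] obs [197.5 190.7]
shoulder pred [257.7 156. ] edge [257.9 158.7] tip [257.3 173.6]
```

View pics/s19z.png

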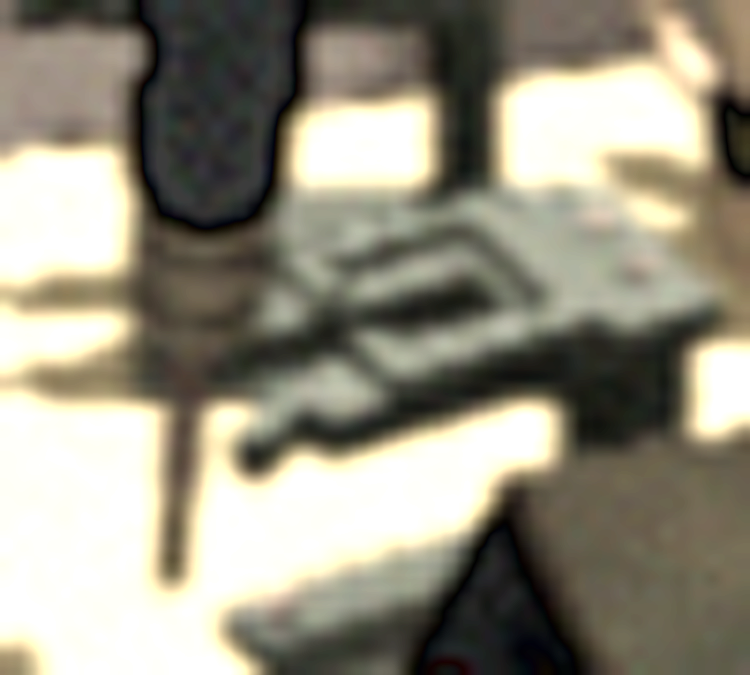

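Emit:
drive_tool --moves '[{"claw":1,"dx":0.4,"dy":0,"dz":-0.03,"yaw":0},{"claw":1,"dx":0.4,"dy":0,"dz":-0.03,"yaw":0},{"claw":1,"dx":0.4,"dy":0,"dz":-0.03,"yaw":0}]'

```text
time_s: 23.4
ee_pos: [598.0, 121.2, 216.2]
ee_rot: [-176.6, 2.6, 11.4]
force: [0.2, -0.1, -1.4]
gripper_width: 29.8
```

```bash
python3 sh.py; python3 look.py side s20 245 125 295 180 12
```

```text
t 23.4 tcp [598.  121.2 216.2] rpy [-176.6    2.6   11.4] F [ 0.2 -0.1 -1.4] w 29.8
shoulder [597.3 127.2 115.7] to go x' 31.0 y' 0.9 z -15.7
23.45 [599.2 121.4 216.1] [-176.6    2.5   11.4] [ 1.4  1.  -1. ] 29.5
```

View pics/s20.png

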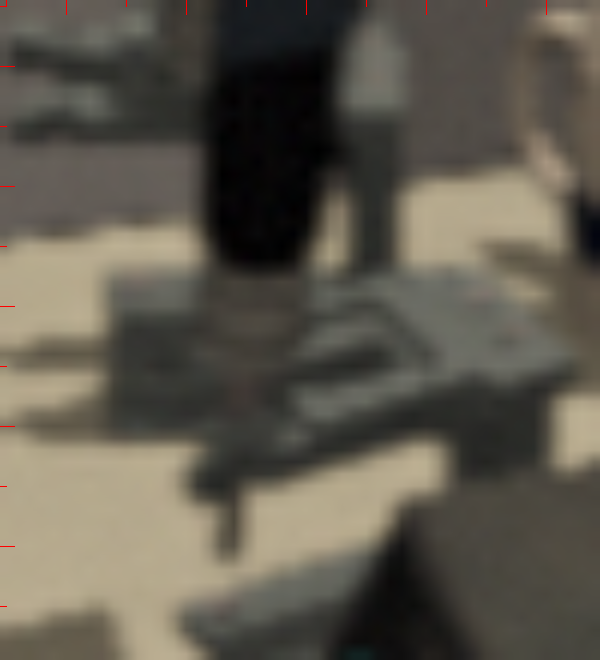

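Emit:
drive_tool --moves '[{"claw":1,"dx":0.45,"dy":-0.02,"dz":0,"yaw":0},{"claw":1,"dx":0.45,"dy":-0.02,"dz":0,"yaw":0},{"claw":1,"dx":0.4,"dy":0,"dz":0,"yaw":0},{"claw":1,"dx":0,"dy":0,"dz":0,"yaw":0}]'

```text
time_s: 23.95
ee_pos: [626.5, 127.8, 214.7]
ee_rot: [-176.6, 2.5, 11.4]
force: [-0.2, -0.8, -0.7]
gripper_width: 29.5
```

```bash
python3 sh.py; python3 look.py side s21 245 125 295 180 12
```

```text
t 23.95 tcp [626.5 127.8 214.7] rpy [-176.6    2.5   11.4] F [-0.2 -0.8 -0.7] w 29.5
shoulder [625.8 133.8 114.2] to go x' 1.7 y' 0.2 z -14.2
24.0 [626.2 127.8 214.7] [-176.6    2.5   11.4] [-1.3  0.2 -1.5] 29.9
```

View pics/s21.png

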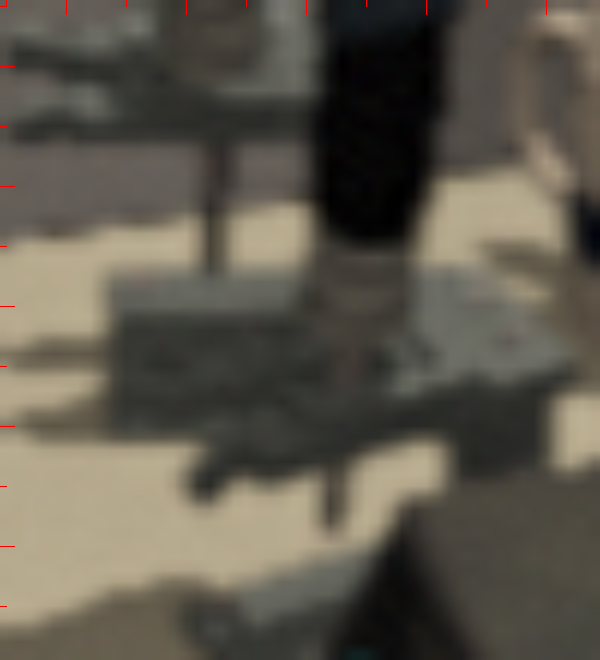

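```bash
python3 - <<'E'
from h import *
np.set_printoptions(suppress=True,precision=1)
N=load("s21.npz"); sh=np.array([625.8,133.8,114.2]); hy=np.radians(11.6); h=np.array([np.cos(hy),np.sin(hy),0]); l=np.array([-h[1],h[0],0])
for th in (-6,-3,0,3): print(th,"tip",proj(N,sh+68*(np.sin(np.radians(th))*h+.06*l-[0,0,1])),"grip/collar edge",proj(N,sh-28*(np.sin(np.radians(th))*h+.06*l-[0,0,1])))
print("seat",proj(N,(627.4,134.3,100)))
E
```

```text
-6 tip [270.8 169.5] grip/collar edge [275.1 143.6]
-3 tip [271.8 169.2] grip/collar edge [274.7 143.7]
0 tip [272.8 168.9] grip/collar edge [274.2 143.8]
3 tip [273.8 168.6] grip/collar edge [273.8 143.9]
seat [274.2 155.1]
```

Emit:
drive_tool --moves '[{"claw":1,"dx":0,"dy":0,"dz":0.3,"yaw":0},{"claw":1,"dx":0,"dy":0,"dz":0.2,"yaw":0},{"claw":1,"dx":0,"dy":0,"dz":0.05,"yaw":0}]'

```text
time_s: 24.38
ee_pos: [624.7, 128.2, 203.0]
ee_rot: [-176.6, 2.6, 11.4]
force: [0.4, -0.5, -1.4]
gripper_width: 29.5
```

```bash
python3 sh.py; python3 look.py side s22 245 125 295 180 12
```

```text
t 24.38 tcp [624.7 128.2 203. ] rpy [-176.6    2.6   11.4] F [ 0.4 -0.5 -1.4] w 29.5
shoulder [624.  134.2 102.5] to go x' 3.4 y' -0.5 z -2.5
24.43 [624.7 128.2 202.9] [-176.6    2.6   11.4] [ 0.4 -0.7 -1.3] 29.8
```

View pics/s22.png

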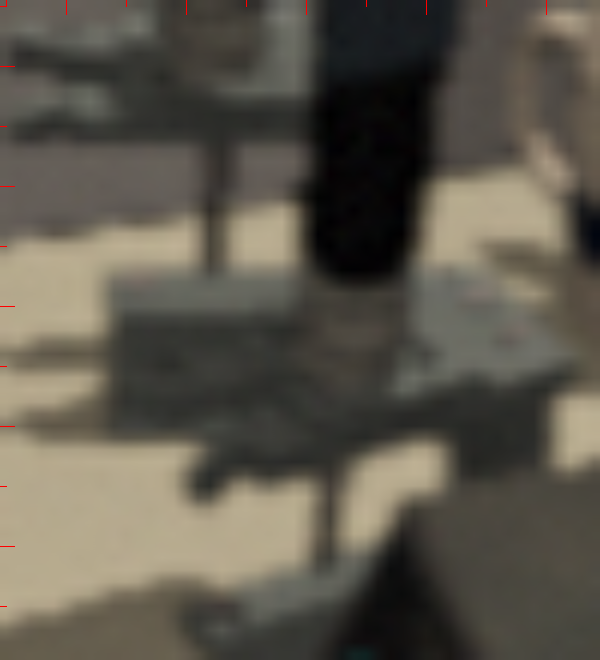

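Emit:
drive_tool --moves '[{"claw":1,"dx":0.05,"dy":0,"dz":0.12,"yaw":0},{"claw":1,"dx":0,"dy":0,"dz":0.1,"yaw":0}]' --grip_force 8

```text
time_s: 24.68
ee_pos: [626.4, 128.8, 200.6]
ee_rot: [-176.6, 2.4, 11.4]
force: [-0.1, -1.4, 8.8]
gripper_width: 30.0
```

```bash
python3 sh.py
```

```text
t 24.68 tcp [626.4 128.8 200.6] rpy [-176.6    2.4   11.4] F [-0.1 -1.4  8.8] w 30.0
shoulder [625.6 134.8 100.1] to go x' 1.6 y' -0.9 z -0.1
```

```bash
python3 look.py side s23 245 95 295 180 9; python3 - <<'E'
from h import *
np.set_printoptions(suppress=True,precision=2)
N=load("s23.npz")
for z in (100,105): print(z,"edge",proj(N,(627,134,z+28)),"tip",proj(N,(626,138,z-68)))
E
```

```text
24.73 [626.5 128.8 200.7] [-176.6    2.4   11.4] [-0.8 -0.1  5.4] 30.3
100 edge [274.26 147.44] tip [273.04 172.5 ]
105 edge [274.29 146.04] tip [273.06 171.21]
```

View pics/s23.png

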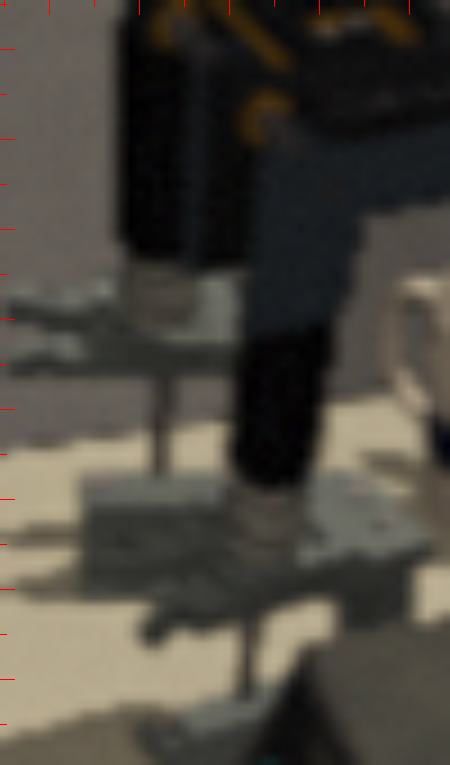

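Emit:
drive_tool --moves '[{"claw":1,"dx":0,"dy":0,"dz":0,"yaw":0},{"claw":1,"dx":-0.2,"dy":0,"dz":0.05,"yaw":0},{"claw":1,"dx":-0.1,"dy":0,"dz":0.05,"yaw":0},{"claw":1,"dx":0,"dy":0,"dz":0,"yaw":0}]' --grip_force 3

```text
time_s: 25.22
ee_pos: [621.0, 127.8, 200.4]
ee_rot: [-176.6, 2.1, 11.4]
force: [0.2, -0.2, 0.9]
gripper_width: 30.2
```

```bash
python3 sh.py; python3 look.py side s24 245 95 295 180 9
```

```text
t 25.23 tcp [621.  127.8 200.4] rpy [-176.6    2.1   11.4] F [ 0.2 -0.2  0.9] w 30.2
shoulder [620.1 133.8  99.9] to go x' 7.2 y' -0.9 z 0.1
25.27 [621.  127.8 200.4] [-176.6    2.1   11.4] [0.2 0.2 2.4] 30.1
```

View pics/s24.png

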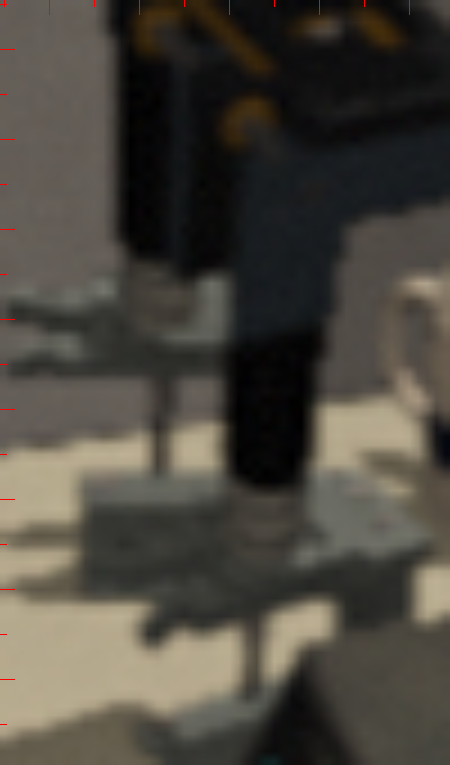

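Emit:
drive_tool --moves '[{"claw":0.1,"dx":0,"dy":0,"dz":0,"yaw":0},{"claw":0.1,"dx":0,"dy":0,"dz":0,"yaw":0},{"claw":-0.2,"dx":0,"dy":0,"dz":0,"yaw":0},{"claw":-0.2,"dx":0,"dy":0,"dz":0,"yaw":0}]'

```text
time_s: 25.78
ee_pos: [620.3, 127.8, 198.9]
ee_rot: [-176.6, 2.3, 11.4]
force: [-0.1, 0.2, 0.7]
gripper_width: 54.2
```

```bash
python3 sh.py; python3 look.py side s25 235 75 305 180 7
```

```text
t 25.77 tcp [620.3 127.8 198.9] rpy [-176.6    2.3   11.4] F [-0.1  0.2  0.7] w 54.2
shoulder [619.5 133.8  98.4] to go x' 7.8 y' -1.1 z 1.6
25.82 [620.3 127.8 198.9] [-176.6    2.3   11.4] [ 0.3 -0.2 -0.2] 54.6
```

View pics/s25.png

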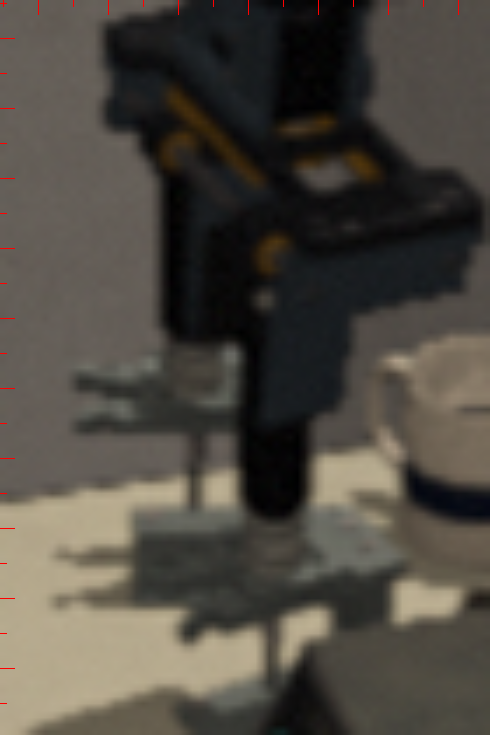

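Emit:
drive_tool --moves '[{"claw":-1,"dx":0,"dy":0,"dz":0,"yaw":0},{"claw":-1,"dx":0,"dy":0,"dz":0,"yaw":0},{"claw":-1,"dx":0,"dy":0,"dz":-0.3,"yaw":0},{"claw":-1,"dx":0,"dy":0,"dz":-0.6,"yaw":0},{"claw":-1,"dx":0,"dy":0,"dz":-0.8,"yaw":0}]'

```text
time_s: 26.45
ee_pos: [621.7, 125.9, 234.0]
ee_rot: [-176.6, 2.4, 11.4]
force: [-0.8, 0.1, 0.2]
gripper_width: 91.1
```

Emit:
drive_tool --moves '[{"claw":-1,"dx":0,"dy":0,"dz":-0.8,"yaw":0},{"claw":-1,"dx":0,"dy":0,"dz":-0.8,"yaw":0},{"claw":-1,"dx":0,"dy":0,"dz":-0.8,"yaw":0},{"claw":-1,"dx":0,"dy":0,"dz":-0.6,"yaw":0}]'

```text
time_s: 26.95
ee_pos: [626.2, 122.7, 301.8]
ee_rot: [-176.6, 2.0, 11.3]
force: [0.4, -0.6, -0.6]
gripper_width: 91.2
```

Emit:
drive_tool --moves '[{"claw":-1,"dx":-0.8,"dy":0,"dz":-0.3,"yaw":0},{"claw":-1,"dx":-1.0,"dy":0.5,"dz":0,"yaw":0},{"claw":-1,"dx":-1.0,"dy":1.0,"dz":0,"yaw":0},{"claw":-1,"dx":-1.0,"dy":1.0,"dz":0,"yaw":0},{"claw":-1,"dx":-1.0,"dy":1.0,"dz":0,"yaw":0}]'

```text
time_s: 27.58
ee_pos: [539.8, 33.5, 308.9]
ee_rot: [-176.6, 2.1, 11.5]
force: [-0.4, 0.1, -0.8]
gripper_width: 91.1
```

Emit:
drive_tool --moves '[{"claw":-1,"dx":-1.0,"dy":1.0,"dz":0,"yaw":0},{"claw":-1,"dx":-1.0,"dy":1.0,"dz":0,"yaw":0},{"claw":-1,"dx":-1.0,"dy":1.0,"dz":0,"yaw":0},{"claw":-1,"dx":-0.5,"dy":1.0,"dz":0,"yaw":0},{"claw":-1,"dx":0,"dy":0.5,"dz":0,"yaw":0}]'

```text
time_s: 28.2
ee_pos: [479.5, -71.7, 307.2]
ee_rot: [-176.6, 2.2, 11.5]
force: [-0.4, -0.7, 0.6]
gripper_width: 91.2
```

```bash
python3 sh.py; python3 look.py side s26 235 75 325 180 6; python3 look.py top t26 130 110 290 280 4.5;python3 - <<'E'
import cv2,numpy as np
cv2.imwrite("pics/s26f.png",np.load("s26.npz",allow_pickle=True)["color"])
E
```

```text
t 28.2 tcp [479.5 -71.7 307.2] rpy [-176.6    2.2   11.5] F [-0.4 -0.7  0.6] w 91.2
shoulder [478.7 -65.7 206.6] to go x' 185.9 y' 166.0 z -106.6
28.25 [480.2 -72.5 307. ] [-176.6    2.2   11.5] [ 0.  -1.3  0.8] 91.3
28.3 [480.6 -71.6 306.9] [-176.6    2.2   11.5] [0.6 0.5 0.6] 91.0
```

View pics/s26.png

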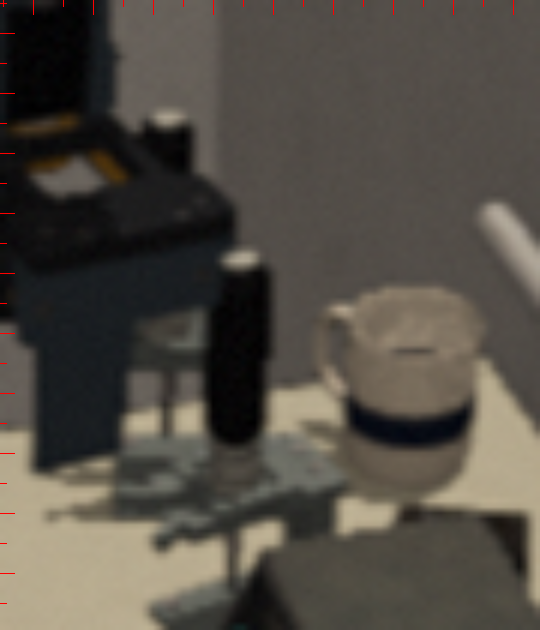

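View pics/t26.png

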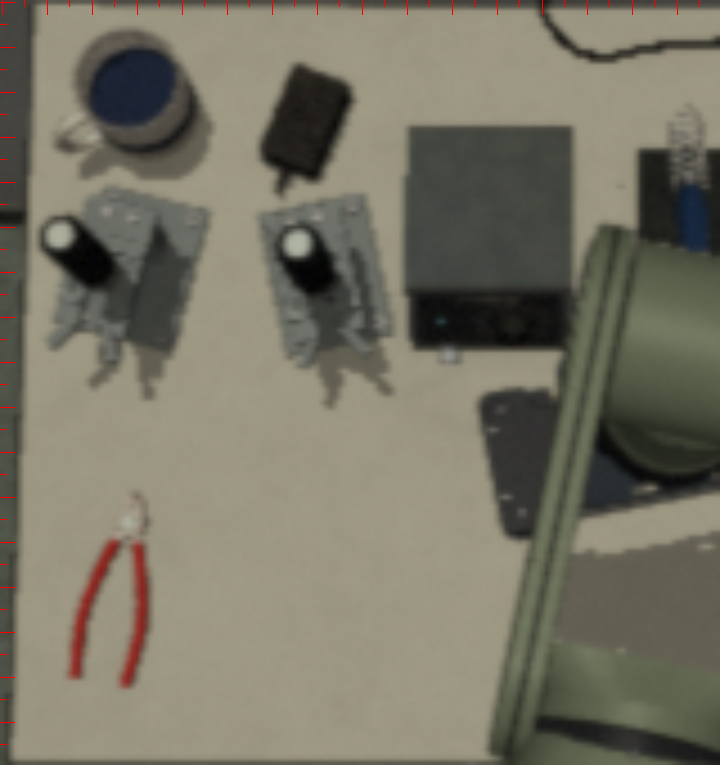

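View pics/s26f.png

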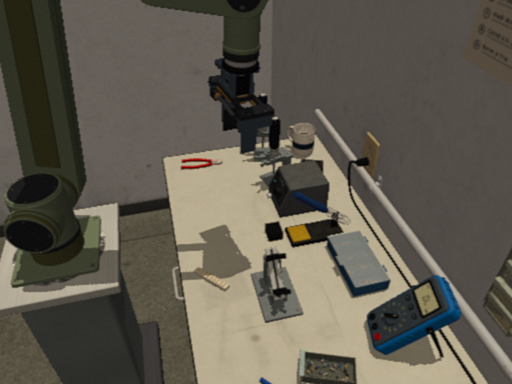

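```bash
python3 - <<'E'
from h import *
np.set_printoptions(suppress=True,precision=1)
S=load("s26.npz");T=load("t26.npz")
s=lambda x,y:(235+x/6-.5,75+y/6-.5); t=lambda x,y:(130+x/4.5-.5,110+y/4.5-.5)
print("butt",tri(T,t(299,243),S,s(243,261)), "side on 228",onz(S,*s(243,261),228),"top on 228",onz(T,*t(299,243),228))
print("spare",tri(T,t(59,236),S,s(168,118)))
for p in [(627.4,134.3,228),(627.4,134.3,128),(627.4,134.3,32)]: print("pred S",proj(S,p),"T",proj(T,p))
print("obs S butt",s(243,261),"grip end",s(235,442),"tip~",s(232,588),"T butt",t(299,243))
for p in [(631,281,228),(631,281,128)]: print("spare pred",proj(S,p))
import cv2
a=S["color"][110:178,255:300]; cv2.imwrite("pics/s26z.png",cv2.convertScaleAbs(cv2.resize(a,None,fx=11,fy=11,interpolation=cv2.INTER_CUBIC),alpha=2,beta=-40))
a=T["color"][145:200,180:225]; cv2.imwrite("pics/t26z.png",cv2.convertScaleAbs(cv2.resize(a,None,fx=11,fy=11,interpolation=cv2.INTER_CUBIC),alpha=1.5,beta=-20))
E
```

```text
butt (array([626.9, 132.8, 228.3]), np.float64(0.06100734975312954)) side on 228 [627.1 133.3 228. ] top on 228 [626.9 132.8 228. ]
spare (array([630.6, 281.8, 229.1]), np.float64(0.16189146812208302))
pred S [275.  117.8] T [195.4 163.3]
pred S [274.4 147.4] T [199.3 170.2]
pred S [273.8 173.1] T [202.6 175.9]
obs S butt (275.0, 118.0) grip end (273.6666666666667, 148.16666666666669) tip~ (273.1666666666667, 172.5) T butt (195.94444444444446, 163.5)
spare pred [262.7  94.6]
spare pred [262.6 122.8]
```

View pics/s26z.png

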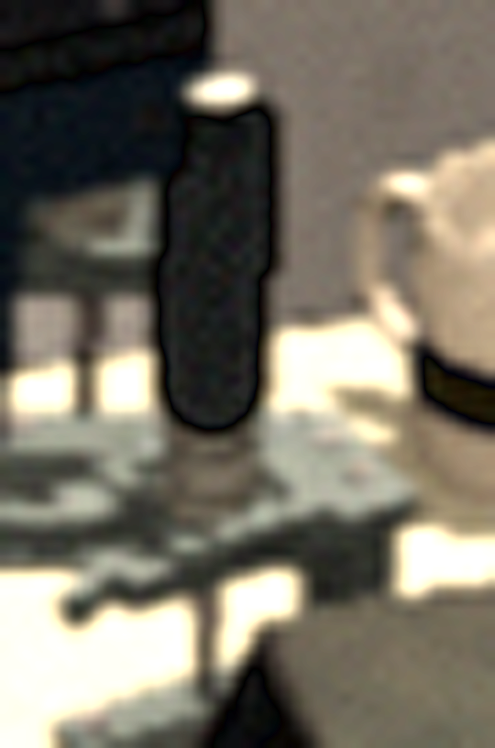

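View pics/t26z.png

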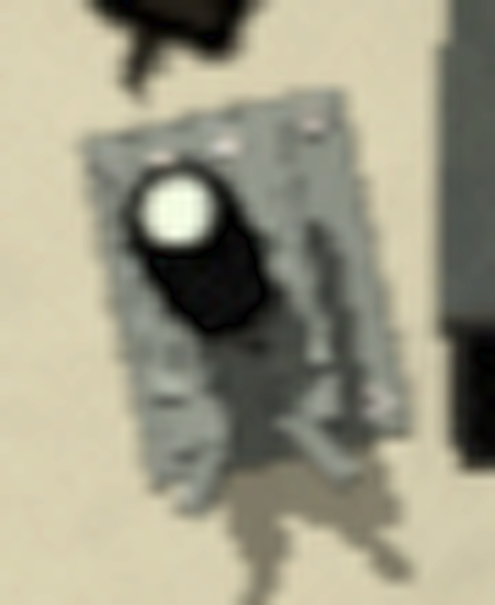

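```bash
python3 - <<'E'
from h import *
a=load("side0.npz")["color"].astype(int);b=load("s26.npz")["color"].astype(int)
for n,(x0,y0,x1,y1) in dict(heat=(262,220,286,243),strip=(190,262,232,294),cutters=(178,153,225,172)).items():
    d=[(np.abs(np.roll(b,(dy,dx),(0,1))-a)[y0:y1,x0:x1].mean().round(1),dx,dy) for dx in(-1,0,1) for dy in(-1,0,1)]
    print(n,min(d))
from workcell import job
print(job.job_done())
E
```

```text
heat (np.float64(2.0), 0, 0)
strip (np.float64(30.4), 0, 0)
cutters (np.float64(1.9), 0, 0)
the job is handed in; nothing more can be done
None
```

The driver now stands upright, bit down, in the empty hanger, and the job is handed in. I laid it in the cradle first, with its collar at the lower saddle. I let go there and backed off, then gripped it afresh near the butt and carried it over. Before hanging it I touched the bit on the bare bench to bring it vertical. I then entered the slot, lowered it into the seat, released it and backed away. The clock read about 28 s at the end.

**Last checks**
- **Driver:** the two cameras together put the butt at (627, 133, 228) mm. That matches the 228 mm height of a fully seated driver and is upright over the seat. The two views agreed to within 0.1 mm.
- **Spare driver:** it measured the same as at the start, within about 2 mm.
- **Loose things:** the heat sink and side cutters show no change. The terminal strip check was inconclusive, with a large picture difference (30 grey levels). The strip looks in its starting place, with the arm's shadow falling across it, which probably explains the difference.
- **Forces:** the highest I read was about 21 N at the wrist, during a short push that confirmed the collar was against the stop. Readings came only at the end of each call, so brief peaks could have been higher.

**What did not go cleanly**
- **Cradle reading:** the side picture suggested the collar was about 5 mm short of the stop, but that push hardly moved the driver.
- **Tool tilt:** the tool drifted about 4 degrees from vertical by the end, so the driver leaned a little until it was released and settled upright.

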